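# Hang a rinsed column in the drying rail

## Robot

A 6-joint arm with a two-finger parallel gripper is mounted at the origin on the work surface. World frame = base frame: x ahead of the robot, y to its left, z up, the work surface at z = 0. Lengths are in m, angles in rad, forces in N, time in s.
With the tool pointing down it reaches from about 0.3 to 1 m from the base axis. Payload 5.1 kg.
Tool frame: the origin (TCP) lies between the finger pads; the fingertips stand env.nose_length ahead of it and the grasp point (between the pads) lies 6 mm ahead of it (env.nose_length is the distance from the TCP to the fingertips, in m); z points along the fingers, x is the direction in which the jaws open and shut, and the axes are right-handed (so a half turn about z gives the same grasp; the last joint's range is limited). The gripper opens to 95 mm and grips with 3 to 60 N. Pads are 20 mm wide; open, the fingers measure 119 mm over their backs; the gripper's body (75 mm by 180 mm) begins 59 mm behind the grasp point.
Start: joints at [-1.376, 0.124, 1.65, -0, 1.367, -0.083], TCP at [0.178, -0.625, 0.24] pointing down, gripper open.
Joint ranges: [-2.61, 2.61], [-1.02, 2.33], [0.03, 2.71], [-1.35, 4.49], [0.32, 2.68], [-2.91, 2.91]. Speed limits (rad/s): [2.57, 2.57, 3.14, 3.14, 3.14, 3.14].

## Interface

Orientations are given as a unit quaternion [w, x, y, z].
In Python, from rig import env, get_image, ticket gives the robot as it stands.
- The arm moves only by the tool play_rows, never from a script. Its argument "plan" is a list of rows, each a list of 6 numbers: the shift along the tool's x, y, z in mm, then the turn, a rotation vector about the tool's x, y, z in degrees. A call has 1 to 10 rows; each row shifts and turns the pose as measured when the row begins, along the tool's axes as they then stand; what a row does not reach is not made up. A row lasts 1/10 s, in which the tool goes at most 50 mm and 8.59 degrees, less where a joint would pass 70% of its speed; a pose out of reach is approached as far as the arm can. A call is refused whole if a number of a shift passes 50 or a number of a turn 8.59, either way. A call with a gripper value outside its range is refused whole. "hand" is the closure, from 0 (fully open) to 1 (shut), set as the call begins (left out, the last holds). The fingers move at their own pace and stop on an object; "newtons" is the grip in N (left out, the last holds). Time passes only in rows, so rows that do not move let the fingers close. It gives the time, the measured TCP pose, the force and the opening at its end, in the units of the state.
- env.state(): the state, without advancing time (a new reading comes with each control period).
- get_image(name): name is "side" or "top" or "wrist"; returns a dict with "pixels" (400x640x3 uint8, red, green, blue), "K" (3x3 intrinsics, pixels), "k1" (the pictures are not rectified: a ray, as slopes to the right and down, at radius r is drawn at 1 + k1 r^2 times it, then the intrinsics apply), "rvec" (rotation vector, rad) and "tvec" (3), from world to camera coordinates, as OpenCV has them; the wrist camera has in their place "T_tool_cam" (4x4, takes a point from camera to tool coordinates, whose origin is the TCP and whose axes are the tool frame's). Camera axes: x right, y down, z forward; pixel columns grow to the right and rows downward; lengths in m; the calibration is good to about 2 mm. A picture is of the moment at which its call begins: read the wrist's pose just before it. There is no depth.
- ticket.hand_in(): hands the job in, once; it reports no verdict.
The state is a dict: "clock": time; "qpos": joint angles; "joint_velocities": joint speeds; "effort": joint torques, N m; "ee_pos": TCP position; "tcp_rot": TCP orientation; "force": force on the tool from outside, world axes, zero at the start; "moment": the same for the moment, N m; "width": finger opening in m.
Only numpy, scipy, OpenCV 4.12 (cv2) and the standard library are available. Lean on these libraries where they do the work, as an engineer would, in place of code of your own. Each camera call takes 0.05 s, during which the arm holds its last target.

## Task

Lift the hanger with the rinsed, empty column out of its socket by the orange tab, bring its black shoe to the open (blue, flared) end of the rail, enter there and slide it along inside the rail, past the yellow pawl and gently against the sprung buffer until the pawl drops in behind it and keeps it there, then let go. Do not force the hanger against the rail, do not drive the buffer to the end of its travel, and leave the bottle, the beaker and the scale where they are.

Things in the scene. Friction and masses are not known exactly. Their poses are not given: they have to be found in the camera images.
- hanger_grip (a point): Centre of the hanger's orange tab, its grip: 28 mm along x, 10 mm thick along y, 36 mm tall. Axes are the hanger's: z up, x the way it must travel into the rail (round nose of the shoe first). Below it, all on one vertical axis: neck, shoe, neck, tube.
- hanger_shoe (a point): Centre of the hanger's black shoe, 48 mm straight below hanger_grip: 44 mm along x (22 mm each way; nose at +x rounded with 11 mm radius, tail square), 22 mm wide along y, 12 mm tall. Necks 6 mm wide (y) and 10 mm long (x) leave the middle of its top and bottom.
- hanger: The hanger, one rigid upright piece of 0.11 to 0.22 kg, 184 mm tall. Origin at the centre of the foot of its clear closed tube (30 mm across, 85 mm long), 166 mm below hanger_grip; same axes. It starts standing in the socket.
- socket: Fixed white round socket, 44 mm across and 30 mm high on a 72 mm disc; origin at the centre of its underside. It holds the lowest 24 mm of the tube with 3 mm play all round: lift the hanger straight up by 40 mm or more to free it.
- rail_mouth (a point): Centre of the rail's open end, half-way up the channel, 157.5 mm above the bench. x points level into the rail along its length, y across it, z up. Channel inside 26 mm wide, 15 mm high. Blue flared lips reach 15 mm out in front of the mouth and widen it by about 5 mm to each side, above and below.
- rail: Fixed straight level aluminium channel, 235 mm long, 3 mm sheet, with a 12 mm slot along the middle of floor and roof for the necks; its top is 168 mm above the bench. Origin on the bench straight below rail_mouth, same axes. Two posts 166 mm high at y = -55 mm, 45 and 195 mm in. A hung shoe rests on the floor, its centre 1.5 mm below mid-height.
- pawl (a joint): Lift of the yellow pawl of the adjustable stop, m: 0 down, up to 0.010. It hangs from the roof; the nose lifts its 20 mm ramp with 1 to 5 N; once the shoe's tail is past its upright face it drops and the shoe cannot come back. How deep the stop sits is not measured: that face is 65 to 155 mm in from the mouth, the free buffer's face 41 mm further in.
- buffer (a joint): Travel of the red spring buffer of the stop, m: 0 free, grows as the shoe presses it inward, 2.5 N per mm, ends at 0.010. The pawl drops behind the shoe at about 0.0035 to 0.004 (about 9 to 10 N); let go, the latched hanger keeps it pressed at about 0.002 to 0.003. More than 0.007 (17 N) is too hard.
- reagent: Bystander: amber bottle, 44 mm across, 95 mm tall; origin at the centre of its underside.
- beaker: Bystander: clear beaker, 68 mm across the rim, 85 mm tall; origin at the centre of its underside.
- scale: Bystander: flat pocket scale 75 x 115 mm, 21 mm tall; origin at the centre of its underside.
Not all that is in view belongs to the job. There is more than one size of the hanger; the job needs the larger.

How it is judged:
On the way, in this order (a step that is already met when the one before it is completed fails the run):
1. the hanger is lifted clear of its socket (height (world z) of hanger above 0.032 m), for 0.1 s.
2. the shoe has entered the rail at its open end (x of hanger_shoe in the frame of rail_mouth between 0 and 0.06 m and y of hanger_shoe in the frame of rail_mouth between -0.005 and 0.005 m and z of hanger_shoe in the frame of rail_mouth between -0.005 and 0.005 m), for 0.1 s.
At the end, for the whole second after the job is handed in: The hanger hangs in the rail, upright within 0.12 rad, its shoe inside the channel (within 5 mm of its middle line and height, more than 75 mm in), held by the pawl, which is down (lift under 2 mm), so that it keeps the buffer pressed by more than 1.2 mm, and at rest (under 0.02 m/s) (value of joint buffer above 0.0012 m and value of joint pawl below 0.002 m and x of hanger_shoe in the frame of rail_mouth above 0.075 m and y of hanger_shoe in the frame of rail_mouth between -0.005 and 0.005 m and z of hanger_shoe in the frame of rail_mouth between -0.005 and 0.005 m and angle between hanger's own z axis and vertical below 0.12 rad and linear speed of hanger below 0.02 m/s); the robot touches nothing.
It fails at once if the hanger is forced against the rail (over 20 N) (contact force between hanger and rail above 20 N).
It fails at once if the buffer is driven in by more than 7 mm (value of joint buffer above 0.007 m).
It fails at once if a bystander is moved by more than 15 mm (distance of any of reagent, beaker, scale from where it was at the start of the episode above 0.015 m).
It also fails if it takes over 72 s, if anything falls off the work surface, if the arm or the gripper's body presses on something with over 40 N, if the wrist force passes 120 N, or if a joint passes its speed limit or range.

## Working session

There is one attempt and no reset: what is moved stays moved. The work goes in short steps, Python scripts to look and compute and a tool call to move; the robot and the scene stay as the last step left them, time stands still between calls to the robot, and variables do not carry over. Pictures are saved under pics/ and viewed, and the job is handed in when it is done.

Besides the shell and the picture viewer there is one more tool, called after "Call:" as a command line: name --pt "numbers of a row" for each row, then --argument value for the rest. play_rows: Moves the arm, as the interface text tells. Its arguments: {"type":"object","properties":{"plan":{"type":"array","items":{"type":"array","items":{"type":"number"}}},"hand":{"type":"number"},"newtons":{"type":"number"}},"required":["plan"]}

```bash
ls; mkdir -p pics; python3 - <<'E'
from rig import env,get_image,ticket
import cv2,pickle
s=env.state();print(s, env.nose_length)
for n in ["side","top","wrist"]:
    d=get_image(n);pickle.dump(d,open(f"pics/{n}0.pkl","wb"))
    cv2.imwrite(f"pics/{n}0.png",d["pixels"][:,:,::-1])
    print({k:v for k,v in d.items() if k!="pixels"})
E
```

```text
pics
{'clock': 0.0, 'qpos': array([-1.37561600e+00,  1.24479604e-01,  1.65169329e+00, -2.81732427e-05,
        1.36746397e+00, -8.25675731e-02]), 'joint_velocities': array([ 0.00033898,  0.00031934, -0.00158746, -0.00072529,  0.00163494,
       -0.0002373 ]), 'effort': array([ 1.64660392e-03, -4.17602277e+01, -3.59927809e+01,  7.75973964e-02,
        4.91527515e-02, -1.69430800e-04]), 'ee_pos': array([ 0.17809359, -0.62450913,  0.23839209]), 'tcp_rot': array([-6.70632851e-04,  7.98183790e-01, -6.02413141e-01, -7.71455472e-04]), 'force': array([-0.38857706, -0.760193  ,  1.13469329]), 'moment': array([-0.01714517, -0.01685882, -0.00590659]), 'width': 0.0950725593229414} 0.025
{'K': array([[449.68462288,   0.        , 321.99231319],
       [  0.        , 449.68462288, 201.91781332],
       [  0.        ,   0.        ,   1.        ]]), 'k1': -0.03542015722997256, 'rvec': array([ 1.06654477, -2.38385003,  1.08095535]), 'tvec': array([0.41350122, 0.37799607, 0.80316363])}
{'K': array([[487.24543433,   0.        , 319.56379253],
       [  0.        , 487.24543433, 199.87017101],
       [  0.        ,   0.        ,   1.        ]]), 'k1': -0.14580633556421957, 'rvec': array([ 2.11667556, -2.15933966,  0.15646195]), 'tvec': array([0.03852894, 0.57110274, 1.29353518])}
{'K': array([[295.51331539,   0.        , 319.75857598],
       [  0.        , 295.51331539, 196.72096591],
       [  0.        ,   0.        ,   1.        ]]), 'k1': -0.006726438314326154, 'T_tool_cam': array([[ 9.99999209e-01, -1.35977576e-04,  1.25065040e-03,
        -1.76128892e-04],
       [-1.83255822e-04,  9.67791780e-01,  2.51751934e-01,
        -7.02660110e-02],
       [-1.24460180e-03, -2.51751964e-01,  9.67790990e-01,
        -1.46381354e-01],
       [ 0.00000000e+00,  0.00000000e+00,  0.00000000e+00,
         1.00000000e+00]])}
```

View pics/side0.png

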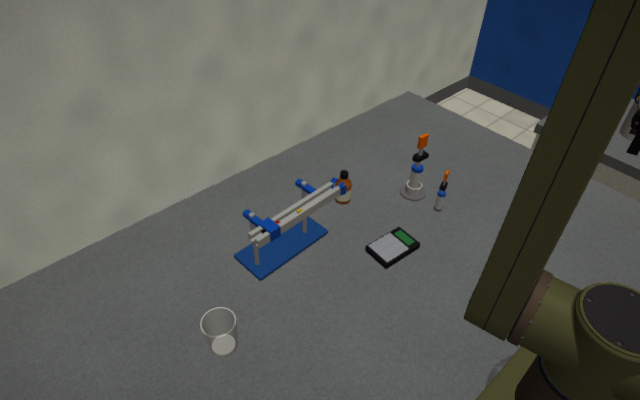

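View pics/top0.png

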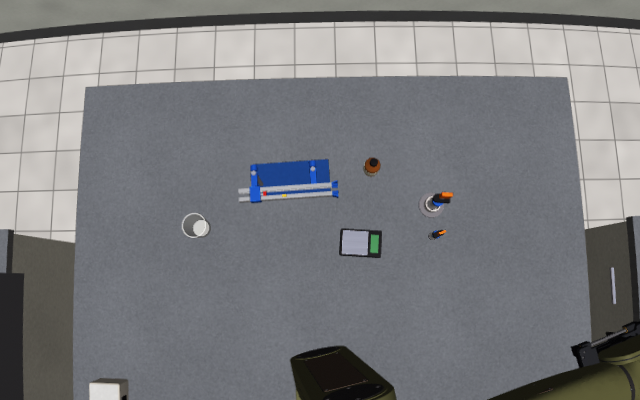

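View pics/wrist0.png

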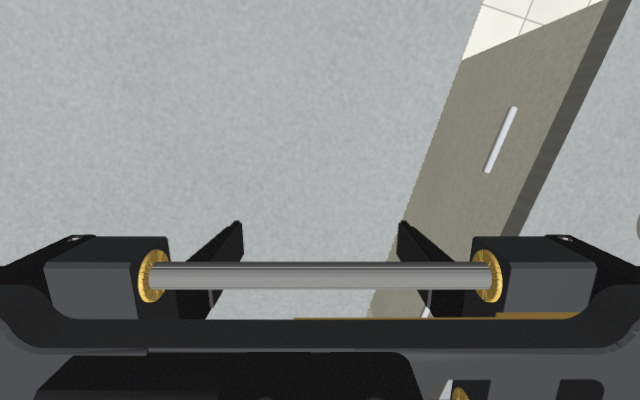

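Top view: candidates are the large hanger, with its tab near (446,196) in a socket disc at (432,205), and a small hanger at (438,234) with no socket disc. The flared rail mouth is near (336,190). In the side view the large tab is at (423,140) and the small one at (445,175). I'll choose the large one and check it with enlarged crops.

```bash
python3 - <<'E'
import cv2,numpy as np
t=cv2.imread("pics/top0.png");s=cv2.imread("pics/side0.png")
def c(im,x,y,w,h,f,n): cv2.imwrite(n,cv2.resize(im[y:y+h,x:x+w],None,fx=f,fy=f,interpolation=cv2.INTER_CUBIC))
c(t,410,180,60,65,9,"pics/c_top_h.png")
c(t,230,150,120,60,6,"pics/c_top_r.png")
c(s,390,120,70,100,6,"pics/c_side_h.png")
c(s,230,165,130,115,5,"pics/c_side_r.png")
E
```

```text
(no output)
```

View pics/c_top_h.png

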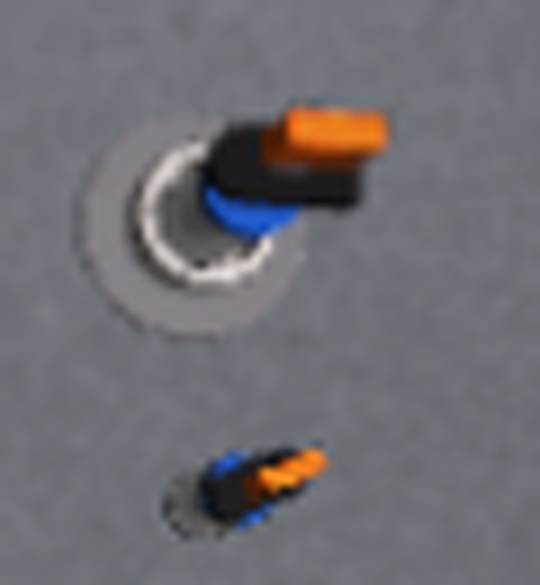

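View pics/c_top_r.png

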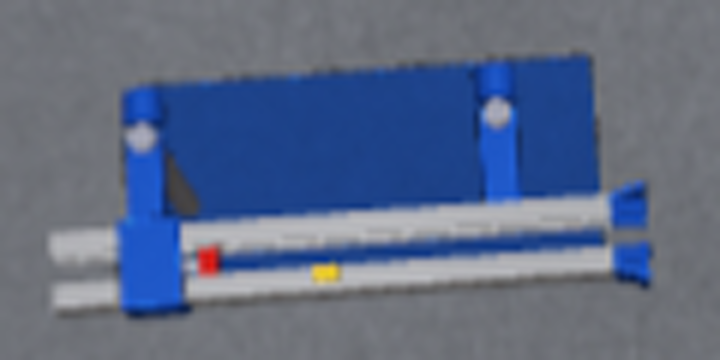

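View pics/c_side_h.png

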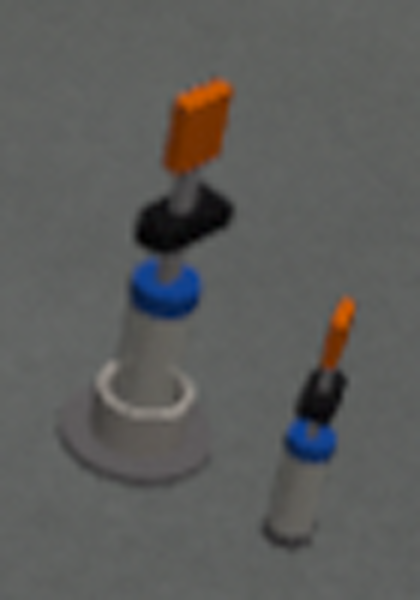

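View pics/c_side_r.png

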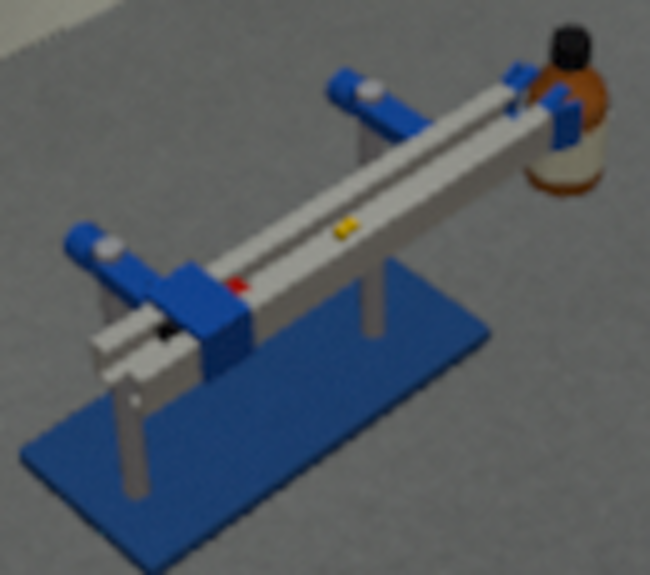

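```bash
cat > h.py <<'E'
import cv2,numpy as np,pickle
from scipy.spatial.transform import Rotation as R
def cam(d,pose=None):
    if "rvec" in d:
        Rm=cv2.Rodrigues(np.array(d["rvec"]))[0];t=np.array(d["tvec"]).ravel()
    else:
        p,q=pose;T=np.eye(4);T[:3,:3]=R.from_quat([q[1],q[2],q[3],q[0]]).as_matrix();T[:3,3]=p
        T=np.linalg.inv(T@d["T_tool_cam"]);Rm=T[:3,:3];t=T[:3,3]
    return Rm,t,d["K"],np.array([d["k1"],0,0,0])
def proj(c,P):
    return cv2.projectPoints(np.atleast_2d(np.array(P,float)),cv2.Rodrigues(c[0])[0],c[1],c[2],c[3])[0][:,0]
def ray(c,uv):
    u=cv2.undistortPoints(np.array(uv,float).reshape(-1,1,2),c[2],c[3])[:,0]
    D=np.c_[u,np.ones(len(u))]@c[0]
    return -c[0].T@c[1],D
def onz(c,uv,z):
    o,D=ray(c,uv); return o+D*((z-o[2])/D[:,2])[:,None]
def tri(c1,a,c2,b):
    o1,d1=ray(c1,a);o2,d2=ray(c2,b);out=[]
    for x,y in zip(d1,d2):
        s=np.linalg.lstsq(np.c_[x,-y],o2-o1,rcond=None)[0]
        p=o1+s[0]*x;q=o2+s[1]*y;out.append(np.r_[(p+q)/2,np.linalg.norm(p-q)])
    return np.array(out)
def load(n): return pickle.load(open(f"pics/{n}.pkl","rb"))
E
python3 - <<'E'
from h import *
np.set_printoptions(precision=4,suppress=True)
T=cam(load("top0"));S=cam(load("side0"))
print("cams",-T[0].T@T[1],-S[0].T@S[1])
ct=lambda p:np.array(p)/9+[410-.45,180-.45]
cr=lambda p:np.array(p)/6+[230-.42,150-.42]
sh=lambda p:np.array(p)/6+[390-.42,120-.42]
sr=lambda p:np.array(p)/5+[230-.4,165-.4]
print("socket disc",onz(T,[ct((190,222))],0.0), "rim z.03",onz(T,[ct((210,211))],0.03))
print("rim side",onz(S,[sh((147,398))],.03))
# tab top corners: z=0.166+18+socket floor(~6mm)=0.19
print("tabtop",onz(T,[ct((288,118)),ct((386,118)),ct((337,112)),ct((337,148))],.19))
print("tab tri", tri(T,[ct((337,130))],S,[sh((206,92))]))
print("slot L upper/lower, R",onz(T,[cr((50,263)),cr((50,283)),cr((605,232)),cr((605,250))],.168))
print("edges L,R",onz(T,[cr((50,232)),cr((50,313)),cr((608,193)),cr((608,278))],.168))
print("lip outer",onz(T,[cr((648,183)),cr((650,287))],.168))
print("yellow, red",onz(T,[cr((312,272)),cr((340,272)),cr((199,260)),cr((220,260))],.168))
print("tri mouth lipcorner",tri(T,[cr((648,183)),cr((650,287)),cr((50,313)),cr((50,232))],S,[sr((520,64)),sr((583,93)),sr((140,385)),sr((93,345))]))
E
```

```text
cams [0.3671 0.0192 1.3659] [0.0321 0.552  0.8082]
socket disc [[ 0.5595 -0.2888  0.    ]] rim z.03 [[ 0.5586 -0.2885  0.03  ]]
rim side [[ 0.5505 -0.2811  0.03  ]]
tabtop [[ 0.5609 -0.2748  0.19  ]
 [ 0.5604 -0.3021  0.19  ]
 [ 0.5623 -0.2885  0.19  ]
 [ 0.5523 -0.2879  0.19  ]]
tab tri [[ 0.5572 -0.2889  0.1883  0.001 ]]
slot L upper/lower, R [[ 0.5732  0.2308  0.168 ]
 [ 0.5647  0.2307  0.168 ]
 [ 0.5814 -0.0013  0.168 ]
 [ 0.5738 -0.0011  0.168 ]]
edges L,R [[ 0.5863  0.2309  0.168 ]
 [ 0.552   0.2306  0.168 ]
 [ 0.5979 -0.0029  0.168 ]
 [ 0.562  -0.0021  0.168 ]]
lip outer [[ 0.6018 -0.0197  0.168 ]
 [ 0.5578 -0.0194  0.168 ]]
yellow, red [[0.567  0.1209 0.168 ]
 [0.5668 0.1093 0.168 ]
 [0.5731 0.1681 0.168 ]
 [0.5729 0.1593 0.168 ]]
tri mouth lipcorner [[ 0.6022 -0.02    0.1649  0.0006]
 [ 0.5578 -0.0183  0.1757  0.0029]
 [ 0.5522  0.2308  0.1666  0.0002]
 [ 0.5863  0.2308  0.1628  0.0028]]
```

```bash
cat >> h.py <<'E'
def rel(s,pos=None,yaw=None):
    """shift (mm) & rotvec (deg) in tool axes to reach pos with tool down and tool x at world yaw deg"""
    p=np.array(s["ee_pos"]);q=s["tcp_rot"];M=R.from_quat([q[1],q[2],q[3],q[0]])
    x=M.apply([1,0,0]);z=M.apply([0,0,1])
    print("t",round(s["clock"],2),"p",np.round(p,4),"xyaw",round(np.degrees(np.arctan2(x[1],x[0])),2),"z",np.round(z,4),"F",np.round(s["force"],2),"w",round(s["width"],4))
    if pos is not None: print("shift",np.round(M.inv().apply(np.array(pos)-p)*1000,2))
    if yaw is not None:
        a=np.radians(yaw);G=R.from_matrix(np.c_[[np.cos(a),np.sin(a),0],[np.sin(a),-np.cos(a),0],[0,0,-1]])
        print("turn",np.round(np.degrees((M.inv()*G).as_rotvec()),2))
        if pos is not None: print("shift after turn",np.round(G.inv().apply(np.array(pos)-p)*1000,2))
E
python3 - <<'E'
from h import *
from rig import env
rel(env.state(),[.5575,-.2885,.32],0)
E
```

```text
t 0.15 p [ 0.1781 -0.6246  0.2387] xyaw -74.08 z [-4.0e-04  1.6e-03 -1.0e+00] F [-0.53 -0.51 -0.27] w 0.095
shift [-219.34 -457.03  -80.95]
turn [-6.000e-02  8.000e-02 -7.408e+01]
shift after turn [ 379.39 -336.14  -81.33]
```

Call:
play_rows --pt "0 0 -9 0 0 -8.2" --pt "0 0 -9 0 0 -8.2" --pt "0 0 -9 0 0 -8.2" --pt "0 0 -9 0 0 -8.2" --pt "0 0 -9 0 0 -8.2" --pt "0 0 -9 0 0 -8.2" --pt "0 0 -9 0 0 -8.2" --pt "0 0 -9 0 0 -8.2" --pt "0 0 -9 0 0 -8.2" --hand 0.4

```text
clock: 1.05
ee_pos: [0.1776, -0.6221, 0.3148]
tcp_rot: [-0.007, 1.0, 0.024, -0.001]
force: [0.2, -0.6, 0.2]
width: 0.057
```

```bash
python3 - <<'E'
from h import *
from rig import env
rel(env.state(),[.5575,-.2885,.32],0)
E
```

```text
t 1.05 p [ 0.1776 -0.6221  0.3148] xyaw 2.73 z [-0.0028  0.0146 -0.9999] F [ 0.2  -0.63  0.16] w 0.057
shift [ 395.3  -315.21   -1.44]
turn [-0.84  0.14  2.73]
shift after turn [ 379.87 -333.6    -5.22]
```

Call:
play_rows --pt "38 -33 0 -0.8 0 2.7" --pt "38 -33 0 0 0 0" --pt "38 -33 0 0 0 0" --pt "38 -33 0 0 0 0" --pt "38 -33 0 0 0 0" --pt "38 -33 0 0 0 0" --pt "38 -33 0 0 0 0" --pt "38 -33 0 0 0 0" --pt "30 -28 0 0 0 0" --pt "15 -15 0 0 0 0"

```text
clock: 2.05
ee_pos: [0.5255, -0.3114, 0.3116]
tcp_rot: [-0.0, 1.0, -0.003, -0.002]
force: [-0.1, -0.7, -0.0]
width: 0.057
```

```bash
cat > snap.py <<'E'
from h import *
from rig import env,get_image
import sys
def snap(n,tag):
    s=env.state();d=get_image(n);d["pose"]=(np.array(s["ee_pos"]),np.array(s["tcp_rot"]))
    pickle.dump(d,open(f"pics/{tag}.pkl","wb"));cv2.imwrite(f"pics/{tag}.png",d["pixels"][:,:,::-1]);return d
def crop(tag,x,y,w,h,f,out):
    im=cv2.imread(f"pics/{tag}.png");cv2.imwrite(f"pics/{out}.png",cv2.resize(im[y:y+h,x:x+w],None,fx=f,fy=f,interpolation=cv2.INTER_CUBIC))
E
python3 - <<'E'
from snap import *
rel(env.state(),[.5575,-.2885,.32],0)
snap("wrist","w1")
E
```

```text
t 2.05 p [ 0.5255 -0.3114  0.3116] xyaw -0.34 z [-3.9e-03  6.0e-04 -1.0e+00] F [-0.05 -0.75 -0.01] w 0.057
shift [ 31.87 -23.1   -8.52]
turn [-0.03  0.22 -0.34]
shift after turn [ 32.04 -22.9   -8.41]
```

View pics/w1.png

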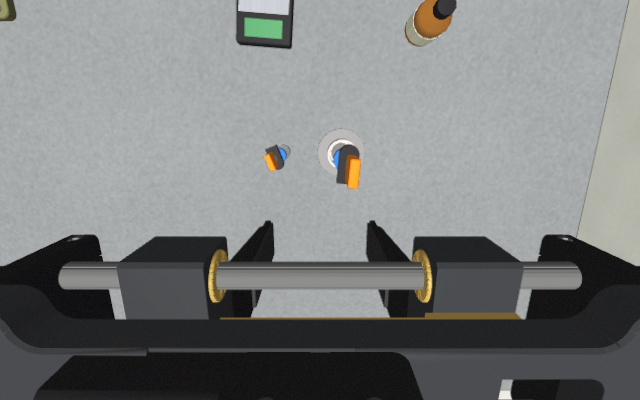

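```bash
python3 - <<'E'
from snap import *
crop("w1",310,120,60,75,8,"cw1")
E
```

```text
(no output)
```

View pics/cw1.png

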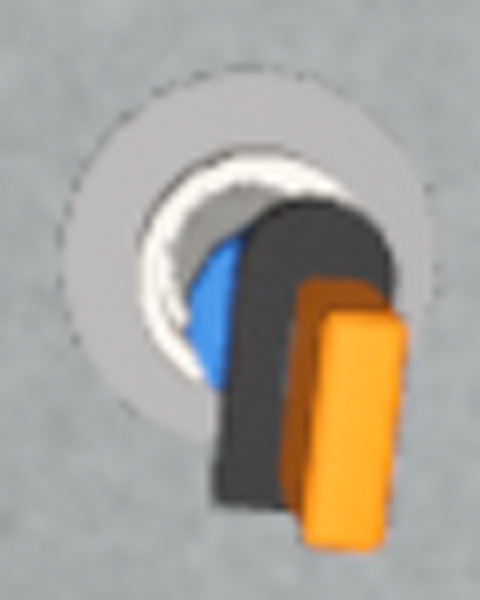

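The enlarged crop shows the large hanger. The tab top has crop corners (323,310), (407,318), (383,551) and (304,547). The round nose points up in the image (world +y) and the socket disc is below it, so the choice is right.

```bash
python3 - <<'E'
from snap import *
np.set_printoptions(precision=4,suppress=True)
d=load("w1");W=cam(d,d["pose"])
f=lambda L:np.array(L,float)/8+[310-.44,120-.44]
P=onz(W,f([(323,310),(407,318),(383,551),(304,547)]),.19);print(P,P.mean(0))
n=(P[0]+P[1])/2-(P[2]+P[3])/2
print("yaw",np.degrees(np.arctan2(n[1],n[0])),np.linalg.norm(n))
for a,b in((0,3),(1,2)):
    v=P[a]-P[b];print(np.degrees(np.arctan2(v[1],v[0])))
# shoe side edges z=.13
Q=onz(W,f([(247,240),(217,500)]),.13);v=Q[0]-Q[1];print("shoe edge yaw",np.degrees(np.arctan2(v[1],v[0])),Q)
print("disc",onz(W,f([(248,255)]),.003))
c=lambda p:np.array(p)/9+[410-.45,180-.45]
T=cam(load("top0"))
Q=onz(T,[c((290,107)),c((387,114)),c((288,143)),c((383,151))],.19);
for a,b in((0,1),(2,3)):
    v=Q[a]-Q[b];print("top yaw",np.degrees(np.arctan2(v[1],v[0])))
E
```

```text
[[ 0.5523 -0.2749  0.19  ]
 [ 0.5619 -0.2758  0.19  ]
 [ 0.5598 -0.3029  0.19  ]
 [ 0.5507 -0.3024  0.19  ]] [ 0.5562 -0.289   0.19  ]
yaw 86.1591602578742 0.027373304785952613
86.55056853547512
85.76185531101568
shoe edge yaw 84.03493440295526 [[ 0.5475 -0.2728  0.13  ]
 [ 0.5437 -0.3093  0.13  ]]
disc [[ 0.556 -0.288  0.003]]
top yaw 84.76071027771673
top yaw 84.0455339622974
```

Call:
play_rows --pt "16 -11 0 0 0.2 4.2" --pt "16 -12 0 0 0 0" --pt "0 0 10 0 0 0" --pt "0 0 0 0 0 0" --pt "0 0 0 0 0 0"

```text
clock: 2.6
ee_pos: [0.5599, -0.2865, 0.2984]
tcp_rot: [-0.001, 0.999, -0.039, -0.002]
force: [0.4, -0.6, 0.2]
width: 0.0571
```

```bash
python3 - <<'E'
from snap import *
rel(env.state(),[.5565,-.2885,.178],-4.5)
snap("wrist","w2");crop("w2",260,130,110,130,6,"cw2")
E
```

```text
t 2.6 p [ 0.5599 -0.2865  0.2984] xyaw -4.44 z [-0.0035  0.003  -1.    ] F [ 0.37 -0.6   0.23] w 0.0571
shift [ -2.75   2.58 120.37]
turn [-0.16  0.21  0.06]
shift after turn [ -3.2    2.26 120.37]
```

View pics/cw2.png

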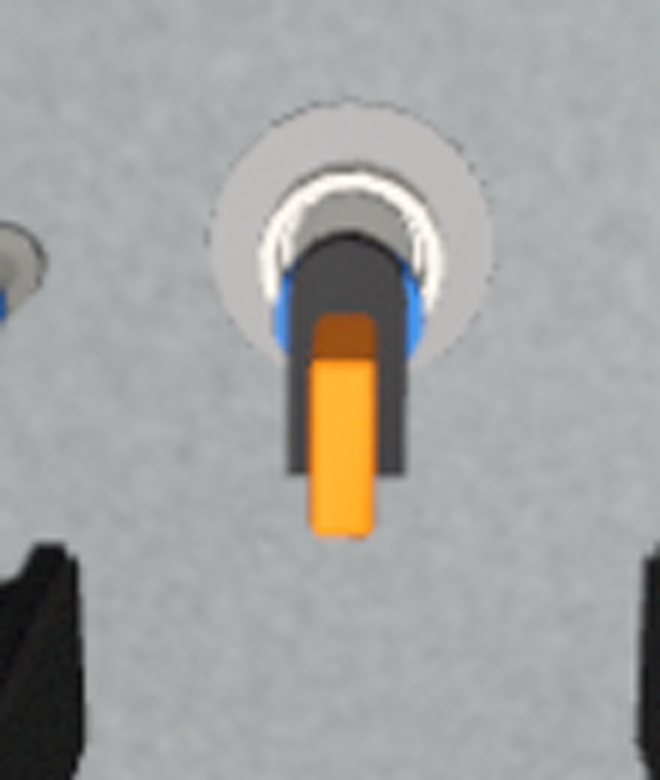

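```bash
python3 - <<'E'
from snap import *
np.set_printoptions(precision=4,suppress=True)
d=load("w2");W=cam(d,d["pose"])
f=lambda L:np.array(L,float)/6+[260-.42,130-.42]
P=onz(W,f([(310,358),(378,358),(374,537),(310,534)]),.19);print(P,P.mean(0))
for a,b in((0,3),(1,2)):
    v=P[a]-P[b];print(np.degrees(np.arctan2(v[1],v[0])))
Q=onz(W,f([(292,300),(289,474),(405,300),(406,475)]),.130)
for a,b in((0,1),(2,3)):
    v=Q[a]-Q[b];print("shoe",np.degrees(np.arctan2(v[1],v[0])))
E
```

```text
[[ 0.5526 -0.2747  0.19  ]
 [ 0.5626 -0.2755  0.19  ]
 [ 0.5599 -0.3032  0.19  ]
 [ 0.5503 -0.302   0.19  ]] [ 0.5563 -0.2889  0.19  ]
85.15257877607655
84.45556276885047
shoe 84.03724481661004
shoe 86.24274936375338
```

Call:
play_rows --pt "-3 2 30 -0.2 0.2 0.5" --pt "0 0 30 0 0 0" --pt "0 0 30 0 0 0" --pt "0 0 15 0 0 0" --pt "0 0 0 0 0 0" --pt "0 0 0 0 0 0"

```text
clock: 3.25
ee_pos: [0.5543, -0.2931, 0.1938]
tcp_rot: [0.002, 0.999, -0.046, 0.002]
force: [-0.1, -0.3, 0.6]
width: 0.057
```

```bash
python3 - <<'E'
from snap import *
rel(env.state(),[.5563,-.2888,.178],-5)
E
```

```text
t 3.25 p [ 0.5543 -0.2931  0.1938] xyaw -5.32 z [ 0.0039 -0.0047 -1.    ] F [-0.05 -0.31  0.64] w 0.057
shift [ 1.48 -4.54 15.77]
turn [ 0.25 -0.25 -0.32]
shift after turn [ 1.57 -4.46 15.78]
```

Call:
play_rows --pt "1.5 -4.5 8 0.2 -0.2 -0.3" --pt "0 0 8 0 0 0" --pt "0 0 0 0 0 0" --pt "0 0 0 0 0 0"

```text
clock: 3.65
ee_pos: [0.5586, -0.2898, 0.1815]
tcp_rot: [0.002, 0.999, -0.044, 0.004]
force: [-1.2, 1.0, 0.4]
width: 0.0572
```

```bash
python3 - <<'E'
from snap import *
rel(env.state(),[.5563,-.2888,.178],-5)
E
```

```text
t 3.65 p [ 0.5586 -0.2898  0.1815] xyaw -4.99 z [ 0.0069 -0.0047 -1.    ] F [-1.23  1.01  0.4 ] w 0.0572
shift [-2.41 -0.86  3.51]
turn [ 0.23 -0.42  0.01]
shift after turn [-2.38 -0.84  3.53]
```

Call:
play_rows --pt "-2 -1 3 0.2 -0.4 0" --pt "0 0 0 0 0 0" --pt "0 0 0 0 0 0"

```text
clock: 3.95
ee_pos: [0.5571, -0.2887, 0.1793]
tcp_rot: [0.001, 0.999, -0.043, 0.001]
force: [-0.1, -0.3, -0.7]
width: 0.0572
```

```bash
python3 - <<'E'
from snap import *
for i in range(4):
    rel(env.state()); snap("side","s_tmp")
rel(env.state(),[.5563,-.2888,.178],-5)
E
```

```text
t 3.95 p [ 0.5571 -0.2887  0.1793] xyaw -4.97 z [ 0.001  -0.0011 -1.    ] F [-0.1  -0.28 -0.69] w 0.0572
t 4.0 p [ 0.557  -0.2887  0.1792] xyaw -4.97 z [ 9.e-04 -1.e-03 -1.e+00] F [0.38 0.63 0.19] w 0.057
t 4.05 p [ 0.557  -0.2887  0.1793] xyaw -4.97 z [ 9.e-04 -1.e-03 -1.e+00] F [-0.23  0.86 -1.11] w 0.057
t 4.1 p [ 0.557  -0.2887  0.1792] xyaw -4.97 z [ 8.e-04 -9.e-04 -1.e+00] F [-0.67  0.24  0.13] w 0.0566
t 4.15 p [ 0.557  -0.2887  0.1792] xyaw -4.97 z [ 8.e-04 -1.e-03 -1.e+00] F [-0.96  1.32 -0.2 ] w 0.057
shift [-0.68  0.15  1.18]
turn [ 0.05 -0.05  0.03]
shift after turn [-0.68  0.15  1.18]
```

Call:
play_rows --pt "-0.7 0 1.2 0 0 0" --pt "0 0 0 0 0 0" --pt "0 0 0 0 0 0" --pt "0 0 0 0 0 0" --pt "0 0 0 0 0 0" --pt "0 0 0 0 0 0" --pt "0 0 0 0 0 0" --pt "0 0 0 0 0 0" --hand 1 --newtons 50

```text
clock: 4.95
ee_pos: [0.5563, -0.2887, 0.1779]
tcp_rot: [0.0, 0.999, -0.043, 0.001]
force: [-0.4, -1.0, 0.4]
width: 0.0101
```

```bash
python3 - <<'E'
from snap import *
rel(env.state(),[.5563,-.2888,.178],-5)
E
```

```text
t 4.95 p [ 0.5563 -0.2887  0.1779] xyaw -4.98 z [ 0.001 -0.001 -1.   ] F [-0.44 -1.01  0.44] w 0.0101
shift [ 0.05  0.11 -0.09]
turn [ 0.05 -0.06  0.02]
shift after turn [ 0.05  0.11 -0.09]
```

Call:
play_rows --pt "0 0 -12 0 0 0" --pt "0 0 -12 0 0 0" --pt "0 0 -12 0 0 0" --pt "0 0 -12 0 0 0" --pt "0 0 -12 0 0 0" --pt "0 0 0 0 0 0" --pt "0 0 0 0 0 0"

```text
clock: 5.65
ee_pos: [0.5563, -0.2887, 0.2444]
tcp_rot: [0.001, 0.999, -0.043, 0.001]
force: [-0.5, 0.1, -2.1]
width: 0.0095
```

```bash
python3 - <<'E'
from snap import *
np.set_printoptions(precision=4,suppress=True)
rel(env.state(),[.5563,-.2888,.238],-5)
T=cam(load("top0"));print(onz(T,[(373,164)],.095),onz(T,[(372,170)],0.02))
snap("side","s3");crop("s3",230,80,230,180,3,"cs3")
snap("wrist","w3")
E
```

```text
t 5.65 p [ 0.5563 -0.2887  0.2444] xyaw -4.98 z [ 0.0021 -0.0017 -1.    ] F [-0.45  0.05 -2.12] w 0.0095
shift [-0.02  0.09  6.41]
turn [ 0.09 -0.13  0.02]
shift after turn [-0.    0.1   6.41]
[[ 0.658  -0.1179  0.095 ]] [[ 0.6578 -0.1225  0.02  ]]
```

View pics/cs3.png

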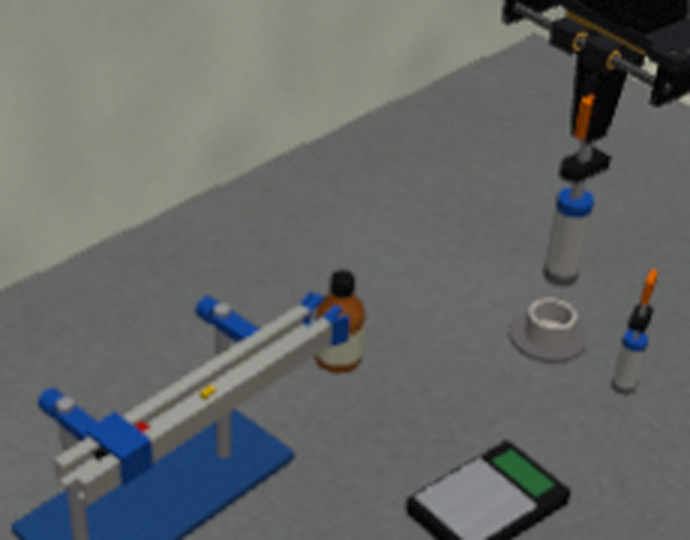

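View pics/w3.png

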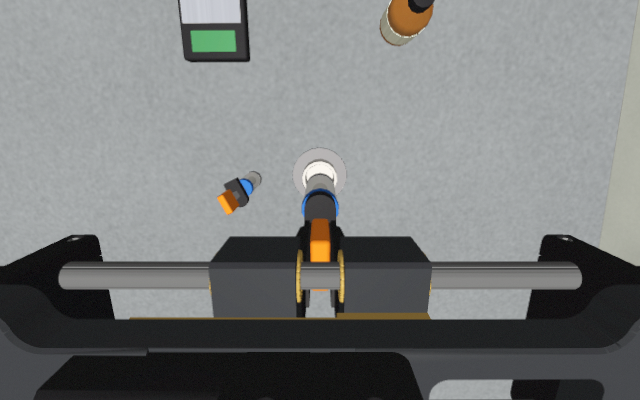

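```bash
python3 - <<'E'
from snap import *
rel(env.state(),[.5827,-.0634,.225],2.6)
E
```

```text
t 5.75 p [ 0.5562 -0.2887  0.244 ] xyaw -4.98 z [ 0.0018 -0.0015 -1.    ] F [-0.32 -0.21 -1.72] w 0.0098
shift [   6.76 -226.74   18.7 ]
turn [ 0.08 -0.1  -7.58]
shift after turn [  36.64 -223.84   18.98]
```

Call:
play_rows --pt "0 0 0 0 0 -3.8" --pt "0 0 0 0 0 -3.8" --pt "5 -30 0 0 0 0" --pt "5 -30 0 0 0 0" --pt "5 -30 0 0 0 0" --pt "5 -30 0 0 0 0" --pt "5 -30 5 0 0 0" --pt "5 -30 5 0 0 0" --pt "3 -20 4 0 0 0" --pt "0 -8 0 0 0 0"

```text
clock: 6.75
ee_pos: [0.5753, -0.0721, 0.2198]
tcp_rot: [-0.002, 1.0, 0.023, -0.006]
force: [0.6, 0.3, -2.0]
width: 0.0099
```

```bash
python3 - <<'E'
from snap import *
rel(env.state(),[.5827,-.0634,.225],2.6)
E
```

```text
t 6.75 p [ 0.5753 -0.0721  0.2198] xyaw 2.69 z [-0.0123  0.0039 -0.9999] F [ 0.59  0.32 -2.01] w 0.0099
shift [ 7.72 -8.4  -5.27]
turn [-0.26  0.69  0.09]
shift after turn [ 7.77 -8.39 -5.22]
```

Call:
play_rows --pt "7.5 -8 -5 -0.3 0.7 0" --pt "0 0 0 0 0 0" --pt "0 0 0 0 0 0"

```text
clock: 7.05
ee_pos: [0.5827, -0.0635, 0.2244]
tcp_rot: [0.001, 1.0, 0.024, -0.0]
force: [-0.3, -0.9, -1.8]
width: 0.0098
```

```bash
python3 - <<'E'
from snap import *
rel(env.state(),[.5827,-.0634,.225],2.6)
snap("wrist","w4");snap("side","s4");crop("s4",230,110,170,130,4,"cs4");snap("top","t4");crop("t4",230,150,120,60,6,"ct4")
rel(env.state(),[.5827,-.0634,.225],2.6)
E
```

```text
t 7.05 p [ 0.5827 -0.0635  0.2244] xyaw 2.74 z [-3.0e-04 -1.8e-03 -1.0e+00] F [-0.27 -0.91 -1.84] w 0.0098
shift [-0.01 -0.08 -0.59]
turn [0.1  0.02 0.14]
shift after turn [-0.01 -0.08 -0.59]
t 7.2 p [ 0.5827 -0.0637  0.2246] xyaw 2.7 z [ 0.     -0.0015 -1.    ] F [ 0.5  -0.19 -1.2 ] w 0.0097
shift [ 0.02 -0.33 -0.45]
turn [0.09 0.   0.1 ]
shift after turn [ 0.02 -0.33 -0.45]
```

View pics/w4.png

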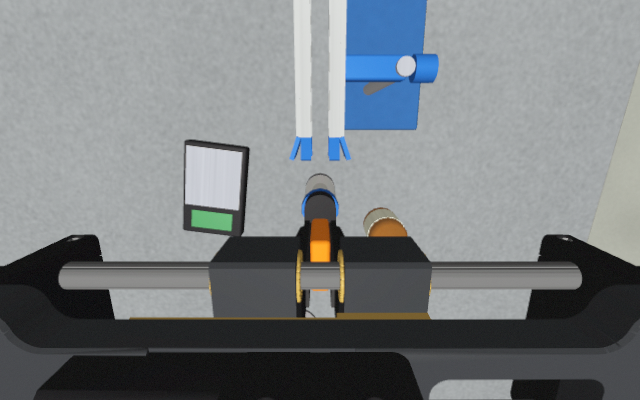

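View pics/cs4.png

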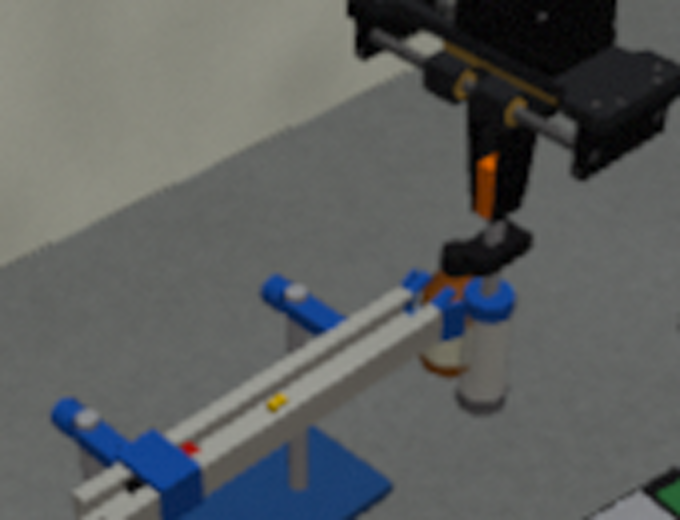

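```bash
python3 - <<'E'
from snap import *
crop("w4",280,0,80,100,6,"cw4a");crop("w4",280,90,80,100,6,"cw4b")
E
```

```text
(no output)
```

View pics/cw4a.png

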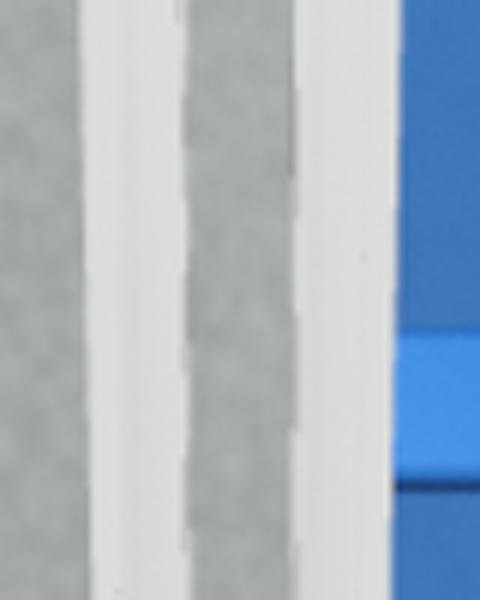

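View pics/cw4b.png

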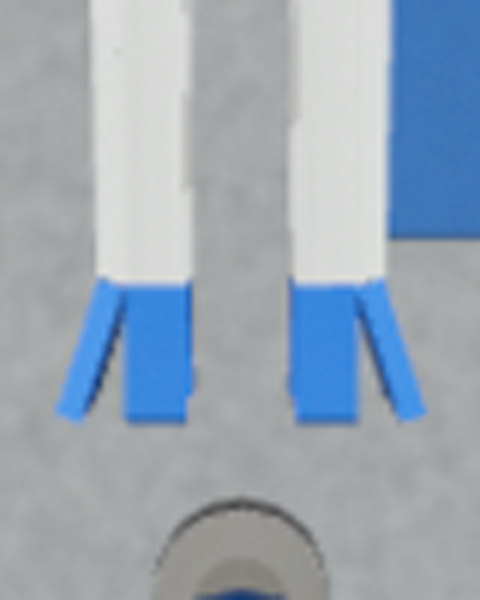

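```bash
python3 - <<'E'
from snap import *
np.set_printoptions(precision=4,suppress=True)
d=load("w4");W=cam(d,d["pose"])
a=lambda L:np.array(L,float)/6+[280-.42,0-.42]
b=lambda L:np.array(L,float)/6+[280-.42,90-.42]
A=onz(W,a([(79,2),(402,2),(183,2),(293,2)]),.168)
B=onz(W,b([(97,281),(386,281),(192,281),(291,281)]),.168)
print(A,B)
for i,j in((0,1),(2,3)):
    f=(A[i]+A[j])/2;n=(B[i]+B[j])/2;v=f-n
    print("width",np.linalg.norm(A[i]-A[j]),np.linalg.norm(B[i]-B[j]),"mid far",f,"mouth",n,"yaw",np.degrees(np.arctan2(v[1],v[0])))
# use top camera far end
T=cam(load("top0"));cr=lambda p:np.array(p)/6+[230-.42,150-.42]
E
```

```text
[[0.5594 0.0762 0.168 ]
 [0.5919 0.0778 0.168 ]
 [0.5698 0.0767 0.168 ]
 [0.5809 0.0773 0.168 ]] [[ 0.5634 -0.0048  0.168 ]
 [ 0.5958 -0.0032  0.168 ]
 [ 0.5741 -0.0043  0.168 ]
 [ 0.5852 -0.0038  0.168 ]]
width 0.03256794256828748 0.03242771188401992 mid far [0.5756 0.077  0.168 ] mouth [ 0.5796 -0.004   0.168 ] yaw 92.82902279276585
width 0.011090782234873751 0.01110803861198094 mid far [0.5754 0.077  0.168 ] mouth [ 0.5796 -0.004   0.168 ] yaw 93.00702436783294
```

```bash
cat > ov.py <<'E'
from snap import *
YAW=np.radians(92.85);M=np.array([.5797,-.004])
def box(c,h,yaw):
    X=np.array([np.cos(yaw),np.sin(yaw),0]);Y=np.array([-np.sin(yaw),np.cos(yaw),0]);Z=np.array([0,0,1.])
    P=np.array([c+sx*h[0]*X+sy*h[1]*Y+sz*h[2]*Z for sx in(-1,1) for sy in(-1,1) for sz in(-1,1)])
    E=[(i,j) for i in range(8) for j in range(i+1,8) if bin(i^j).count("1")==1]
    return P,E
def overlay(tag,out,x,y,w,h,f,dz=0,off=(0,0)):
    d=load(tag);c=cam(d,d["pose"]);p,q=d["pose"]
    im=d["pixels"][:,:,::-1][y:y+h,x:x+w];im=cv2.resize(im,None,fx=f,fy=f,interpolation=cv2.INTER_CUBIC)
    Rm=R.from_quat([q[1],q[2],q[3],q[0]]);tx=Rm.apply([1,0,0]);yaw=np.arctan2(tx[1],tx[0])+np.pi/2
    g=np.array(p)+[0,0,-.006+dz]
    bs=[(box(g,(.014,.005,.018),yaw),(0,255,0)),(box(g-[0,0,.048],(.022,.011,.006),yaw),(0,255,255)),
        (box(np.r_[M+.1175*np.array([np.cos(YAW),np.sin(YAW)]),.1575],(.1175,.016,.0105),YAW),(255,0,255))]
    for (P,E),col in bs:
        u=(proj(c,P)+np.array(off)-[x,y]+.5)*f-.5
        for i,j in E: cv2.line(im,tuple(int(v) for v in u[i].round()),tuple(int(v) for v in u[j].round()),col,1)
    cv2.imwrite(f"pics/{out}.png",im)
E
python3 - <<'E'
from ov import *
overlay("s4","ov4",290,140,90,80,8)
E
```

```text
(no output)
```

View pics/ov4.png

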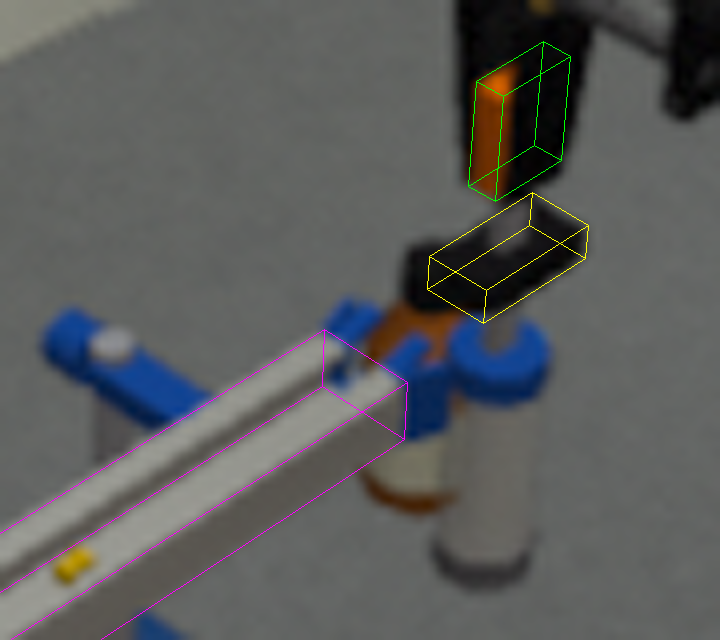

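```bash
python3 - <<'E'
from ov import *
for dz,n in((0,"a"),(-.002,"b"),(.002,"c")):
    overlay("s4","o_"+n,335,160,36,36,13,dz)
a=[cv2.imread(f"pics/o_{n}.png") for n in "bac"]
im=np.hstack(a);im=np.clip(im.astype(float)*1.8,0,255).astype(np.uint8)
cv2.imwrite("pics/o4.png",cv2.resize(im,None,fx=.57,fy=.57,interpolation=cv2.INTER_AREA))
crop("s4",335,160,36,36,16,"o4raw")
r=cv2.imread("pics/o4raw.png");cv2.imwrite("pics/o4raw.png",np.clip(r.astype(float)*2,0,255).astype(np.uint8))
E
```

```text
(no output)
```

View pics/o4.png

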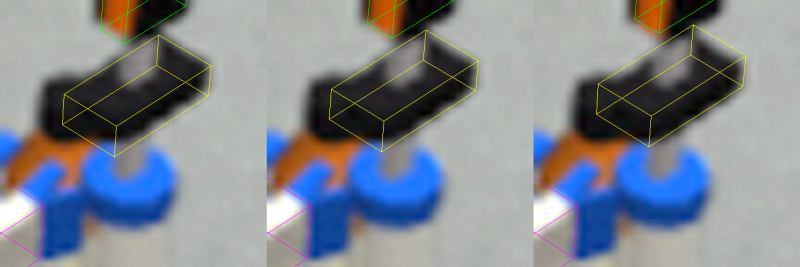

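View pics/o4raw.png

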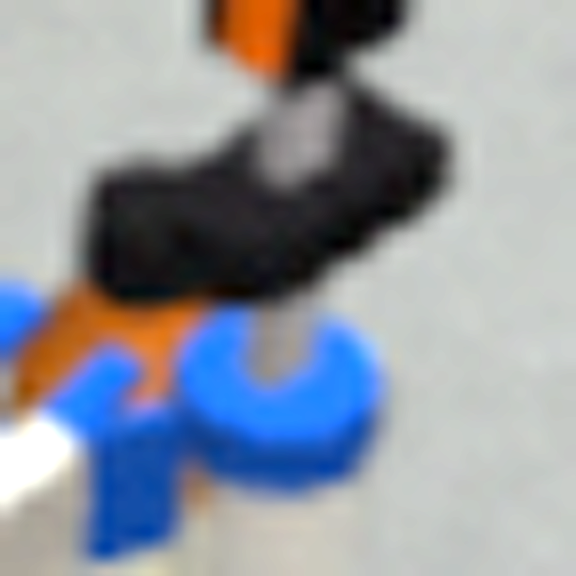

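Call:
play_rows --pt "0 0 7 0.1 0 -0.1" --pt "0 -3 7 0 0 0" --pt "0 -3 0.5 0 0 0" --pt "0 0 0 0 0 0"

```text
clock: 7.6
ee_pos: [0.582, -0.059, 0.2083]
tcp_rot: [-0.0, 1.0, 0.023, -0.0]
force: [-0.0, -0.2, -2.0]
width: 0.0094
```

```bash
cat > st.py <<'E'
from ov import *
def st(z=.210,depth=None):
    s=env.state();p=np.array(s["ee_pos"]);d=np.array([np.cos(YAW),np.sin(YAW)]);v=p[:2]-M
    D=v@d
    print("depth mm",round(D*1000,2),"lat",round((v@np.array([-d[1],d[0]]))*1000,2))
    rel(s,np.r_[M+(D if depth is None else depth)*d,z],np.degrees(YAW)-90)
E
python3 - <<'E'
from st import *
st(depth=-.045)
E
```

```text
depth mm -55.0 lat 0.45
t 7.6 p [ 0.582  -0.059   0.2083] xyaw 2.66 z [-9.e-04  3.e-04 -1.e+00] F [-0.02 -0.24 -1.97] w 0.0094
shift [  0.41 -10.    -1.71]
turn [-0.02  0.05 -0.19]
shift after turn [  0.45 -10.    -1.72]
```

Call:
play_rows --pt "0.4 -4 -1.5 0 0 -0.2" --pt "0 -4 0 0 0 0" --pt "0 0 0 0 0 0"

```text
clock: 7.9
ee_pos: [0.582, -0.0501, 0.2098]
tcp_rot: [-0.0, 1.0, 0.025, -0.001]
force: [0.3, -0.2, -0.9]
width: 0.0096
```

```bash
python3 - <<'E'
from st import *
st()
snap("wrist","w5");snap("side","s5");snap("top","t5")
crop("w5",280,80,80,100,6,"cw5");overlay("s5","o5",300,145,72,60,11)
overlay("t5","o5t",320,170,50,40,14)
E
```

```text
depth mm -46.14 lat 0.04
t 7.9 p [ 0.582  -0.0501  0.2098] xyaw 2.88 z [-1.1e-03  5.0e-04 -1.0e+00] F [ 0.31 -0.2  -0.91] w 0.0096
shift [ 0.04 -0.   -0.15]
turn [-0.03  0.06  0.03]
shift after turn [ 0.04  0.   -0.15]
```

View pics/cw5.png

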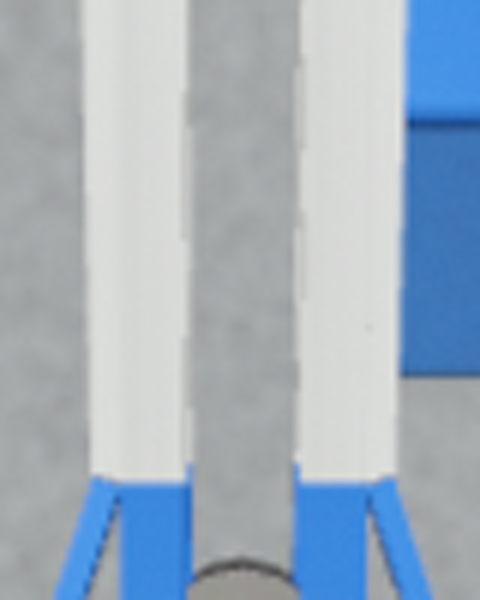

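View pics/o5.png

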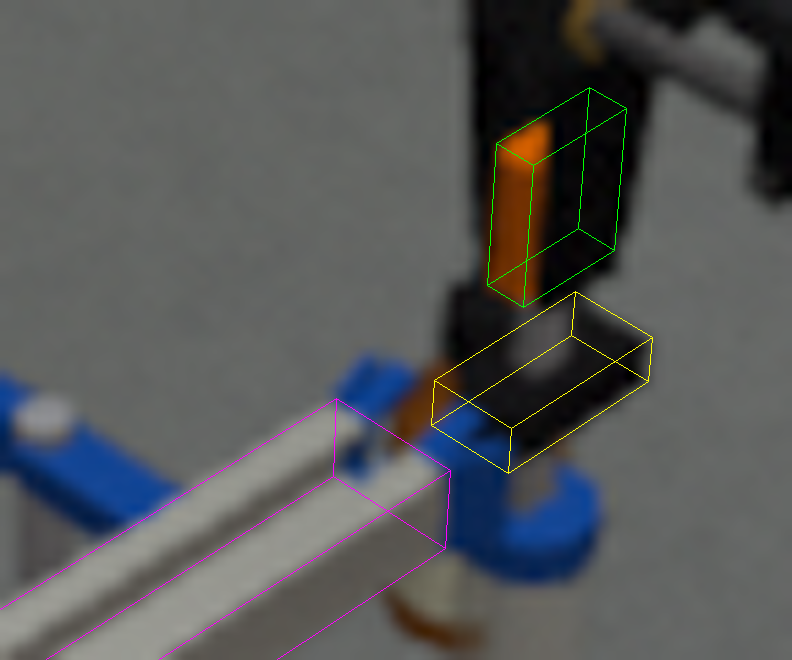

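View pics/o5t.png

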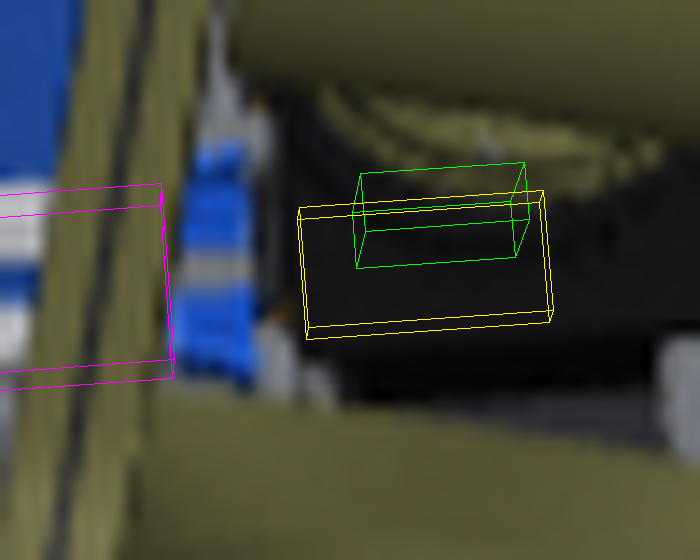

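Call:
play_rows --pt "0 -4 -0.3 0 0 0" --pt "0 -4 0 0 0 0" --pt "0 -4 0 0 0 0" --pt "0 -3 0 0 0 0" --pt "0 -3 0 0 0 0"

```text
clock: 8.55
ee_pos: [0.5812, -0.0314, 0.2105]
tcp_rot: [-0.0, 1.0, 0.025, -0.0]
force: [0.2, 0.3, -1.8]
width: 0.0098
```

```bash
python3 - <<'E'
from st import *
st()
E
```

```text
depth mm -27.47 lat -0.11
t 8.55 p [ 0.5812 -0.0314  0.2105] xyaw 2.82 z [-4.e-04  2.e-04 -1.e+00] F [ 0.21  0.32 -1.76] w 0.0098
shift [-0.11  0.    0.51]
turn [-0.01  0.02 -0.03]
shift after turn [-0.11  0.    0.51]
```

No contact yet. Entering the mouth slowly.

Call:
play_rows --pt "0 -2.5 0.2 0 0 0" --pt "0 -2.5 0 0 0 0" --pt "0 -2.5 0 0 0 0" --pt "0 -2.5 0 0 0 0"

```text
clock: 8.95
ee_pos: [0.5806, -0.0204, 0.2102]
tcp_rot: [-0.0, 1.0, 0.025, -0.0]
force: [-0.5, -0.8, -2.4]
width: 0.0098
```

```bash
python3 - <<'E'
from st import *
st()
E
```

```text
depth mm -16.38 lat -0.06
t 8.95 p [ 0.5806 -0.0204  0.2102] xyaw 2.84 z [-5.e-04  2.e-04 -1.e+00] F [-0.49 -0.85 -2.35] w 0.0098
shift [-0.06  0.    0.23]
turn [-0.01  0.03 -0.01]
shift after turn [-0.06  0.    0.23]
```

Call:
play_rows --pt "0 -2.5 0 0 0 0" --pt "0 -2.5 0 0 0 0" --pt "0 -2.5 0 0 0 0" --pt "0 -2.5 0 0 0 0"

```text
clock: 9.35
ee_pos: [0.58, -0.0095, 0.2102]
tcp_rot: [-0.0, 1.0, 0.025, -0.0]
force: [-0.3, -0.4, -0.9]
width: 0.01
```

```bash
python3 - <<'E'
from st import *
st()
E
```

```text
depth mm -5.55 lat -0.04
t 9.35 p [ 0.58   -0.0095  0.2102] xyaw 2.84 z [-6.e-04  1.e-04 -1.e+00] F [-0.28 -0.35 -0.9 ] w 0.01
shift [-0.04  0.    0.21]
turn [-0.01  0.03 -0.01]
shift after turn [-0.04  0.    0.21]
```

Call:
play_rows --pt "0 -3 0 0 0 0" --pt "0 -3 0 0 0 0" --pt "0 -3 0 0 0 0" --pt "0 -3 0 0 0 0" --pt "0 -3 0 0 0 0" --pt "0 -3 0 0 0 0"

```text
clock: 9.95
ee_pos: [0.5791, 0.01, 0.2102]
tcp_rot: [-0.0, 1.0, 0.025, -0.0]
force: [0.0, -1.1, -1.7]
width: 0.0095
```

```bash
python3 - <<'E'
from st import *
for i in range(3):
    st(); snap("side","s6")
overlay("s6","o6",260,145,90,70,8)
E
```

```text
depth mm 14.03 lat -0.06
t 9.95 p [0.5791 0.01   0.2102] xyaw 2.83 z [-6.e-04  2.e-04 -1.e+00] F [ 0.   -1.08 -1.74] w 0.0095
shift [-0.06  0.    0.22]
turn [-0.01  0.03 -0.02]
shift after turn [-0.06  0.    0.22]
depth mm 14.49 lat -0.06
t 10.0 p [0.579  0.0105 0.2102] xyaw 2.85 z [-5.e-04  6.e-04 -1.e+00] F [ 0.36  0.98 -0.89] w 0.0099
shift [-0.06  0.    0.25]
turn [-0.04  0.03  0.  ]
shift after turn [-0.06  0.    0.25]
depth mm 14.18 lat -0.07
t 10.05 p [0.5791 0.0102 0.2103] xyaw 2.86 z [-5.e-04  3.e-04 -1.e+00] F [-0.15 -0.71 -1.67] w 0.0099
shift [-0.07  0.    0.26]
turn [-0.02  0.03  0.01]
shift after turn [-0.07 -0.    0.26]
```

View pics/o6.png

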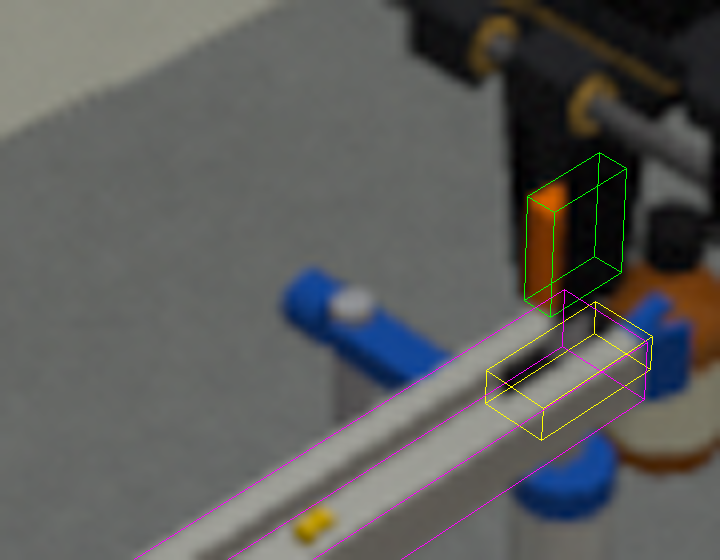

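Call:
play_rows --pt "0 -4 0.1 0 0 0" --pt "0 -4 0 0 0 0" --pt "0 -4 0 0 0 0" --pt "0 -4 0 0 0 0" --pt "0 -4 0 0 0 0" --pt "0 -4 0 0 0 0" --pt "0 -4 0 0 0 0"

```text
clock: 10.8
ee_pos: [0.5776, 0.0399, 0.2102]
tcp_rot: [-0.0, 1.0, 0.025, -0.0]
force: [-0.4, -0.2, -1.8]
width: 0.0098
```

```bash
python3 - <<'E'
from st import *
st()
E
```

```text
depth mm 43.9 lat -0.08
t 10.8 p [0.5776 0.0399 0.2102] xyaw 2.81 z [-5.e-04  1.e-04 -1.e+00] F [-0.45 -0.15 -1.85] w 0.0098
shift [-0.08  0.    0.15]
turn [-0.01  0.03 -0.04]
shift after turn [-0.08 -0.    0.15]
```

Call:
play_rows --pt "0 -4 0.1 0 0 0" --pt "0 -4 0 0 0 0" --pt "0 -4 0 0 0 0" --pt "0 -3 0 0 0 0" --pt "0 -3 0 0 0 0"

```text
clock: 11.3
ee_pos: [0.5766, 0.0597, 0.21]
tcp_rot: [-0.0, 1.0, 0.025, -0.0]
force: [-1.1, 0.7, -2.2]
width: 0.0099
```

```bash
python3 - <<'E'
from st import *
st()
snap("wrist","w7");snap("side","s7");crop("s7",230,150,110,100,6,"cs7");crop("w7",260,0,120,180,4,"cw7")
E
```

```text
depth mm 63.8 lat -0.06
t 11.3 p [0.5766 0.0597 0.21  ] xyaw 2.83 z [-5.e-04  1.e-04 -1.e+00] F [-1.06  0.71 -2.17] w 0.0099
shift [-0.06  0.    0.03]
turn [-0.01  0.03 -0.02]
shift after turn [-0.06  0.    0.03]
```

View pics/cs7.png

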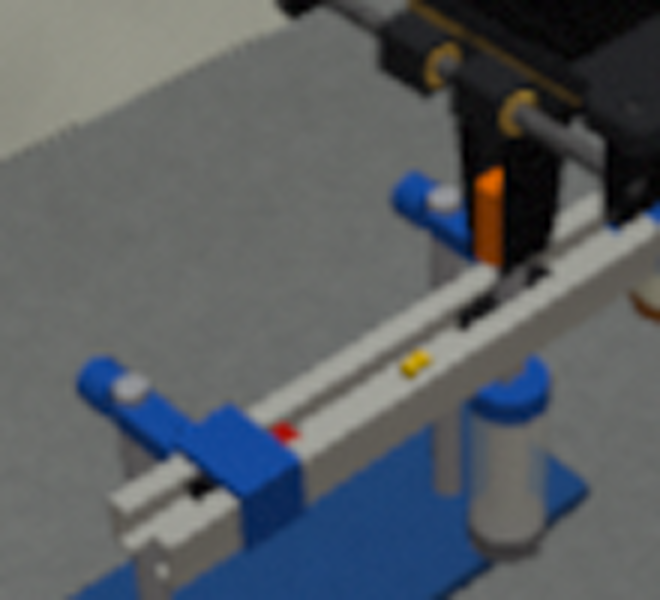

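View pics/cw7.png

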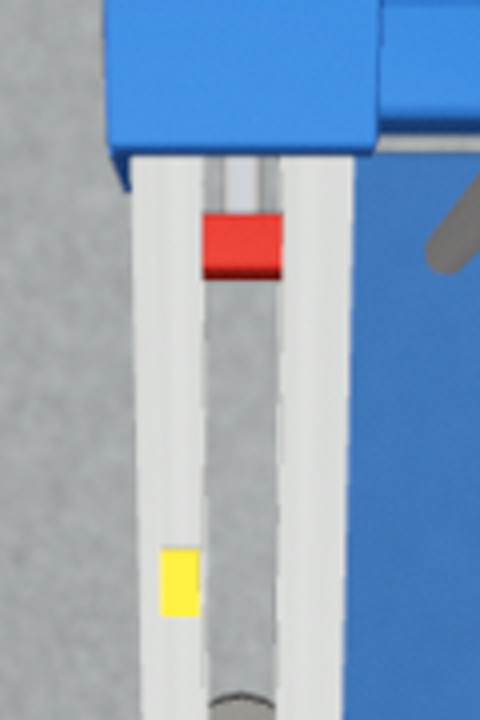

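```bash
python3 - <<'E'
from st import *
np.set_printoptions(precision=4,suppress=True)
d=load("w7");W=cam(d,d["pose"])
f=lambda L:np.array(L,float)/4+[260-.38,-.38]
dd=np.array([np.cos(YAW),np.sin(YAW)])
for n,z,pt in(("yellow far/near",.168,[(180,548),(180,616)]),("red near top",.168,[(242,268)]),("red near top",.164,[(242,268)]),("red bottom",.152,[(242,279)]),("red far",.165,[(242,214)]),("nose",.163,[(240,695)]),("nose",.163,[(240,705)])):
    P=onz(W,f(pt),z);print(n,z,((P[:,:2]-M)@dd*1000).round(1))
E
```

```text
yellow far/near 0.168 [124.1 113.5]
red near top 0.168 [164.8]
red near top 0.164 [165.4]
red bottom 0.152 [165.7]
red far 0.165 [172.7]
nose 0.163 [99.9]
nose 0.163 [98.2]
```

Call:
play_rows --pt "0 -3 0 0 0 0" --pt "0 -3 0 0 0 0" --pt "0 -3 0 0 0 0" --pt "0 -3 0 0 0 0" --pt "0 -2 0 0 0 0" --pt "0 -2 0 0 0 0"

```text
clock: 12.0
ee_pos: [0.5758, 0.0767, 0.21]
tcp_rot: [-0.0, 1.0, 0.025, -0.0]
force: [0.8, -0.1, -2.4]
width: 0.0095
```

```bash
python3 - <<'E'
from st import *
st()
E
```

```text
depth mm 80.81 lat -0.09
t 12.0 p [0.5758 0.0767 0.21  ] xyaw 2.81 z [-5.e-04  1.e-04 -1.e+00] F [ 0.85 -0.12 -2.38] w 0.0095
shift [-0.09  0.    0.03]
turn [-0.01  0.03 -0.04]
shift after turn [-0.09 -0.    0.03]
```

Call:
play_rows --pt "0 -2 0 0 0 0" --pt "0 -2 0 0 0 0" --pt "0 -2 0 0 0 0" --pt "0 -2 0 0 0 0"

```text
clock: 12.4
ee_pos: [0.5753, 0.0854, 0.21]
tcp_rot: [-0.0, 1.0, 0.025, -0.0]
force: [0.3, -0.5, -2.5]
width: 0.0094
```

Call:
play_rows --pt "0 -2 0 0 0 0" --pt "0 -2 0 0 0 0" --pt "0 -2 0 0 0 0"

```text
clock: 12.7
ee_pos: [0.5752, 0.091, 0.2099]
tcp_rot: [0.001, 1.0, 0.025, -0.0]
force: [1.0, -5.0, -1.8]
width: 0.0095
```

```bash
python3 - <<'E'
from st import *
st()
E
```

```text
depth mm 95.14 lat -0.22
t 12.7 p [0.5752 0.091  0.2099] xyaw 2.83 z [-1.0e-04 -2.4e-03 -1.0e+00] F [ 0.98 -5.01 -1.84] w 0.0095
shift [-0.22  0.   -0.08]
turn [ 0.14  0.01 -0.02]
shift after turn [-0.22 -0.   -0.08]
```

Pawl ramp contact, about 5 N, as expected. I'll continue in small steps.

Call:
play_rows --pt "-0.2 -2 0 0.1 0 0" --pt "0 -2 0 0 0 0" --pt "0 -2 0 0 0 0"

```text
clock: 13.0
ee_pos: [0.5753, 0.0954, 0.21]
tcp_rot: [0.003, 1.0, 0.025, 0.001]
force: [0.9, -3.8, -2.7]
width: 0.0098
```

Call:
play_rows --pt "0 -2 0 0 0 0" --pt "0 -2 0 0 0 0" --pt "0 -2 0 0 0 0"

```text
clock: 13.3
ee_pos: [0.5752, 0.1013, 0.2099]
tcp_rot: [0.003, 1.0, 0.024, 0.001]
force: [-0.0, -1.8, -1.5]
width: 0.0099
```

```bash
python3 - <<'E'
from st import *
st()
snap("wrist","w8");snap("side","s8");crop("s8",230,150,110,100,6,"cs8")
E
```

```text
depth mm 105.37 lat -0.75
t 13.3 p [0.5752 0.1013 0.2099] xyaw 2.79 z [ 0.0018 -0.0061 -1.    ] F [-0.02 -1.79 -1.51] w 0.0099
shift [-0.75  0.   -0.05]
turn [ 0.35 -0.09 -0.06]
shift after turn [-0.75  0.   -0.05]
```

View pics/cs8.png

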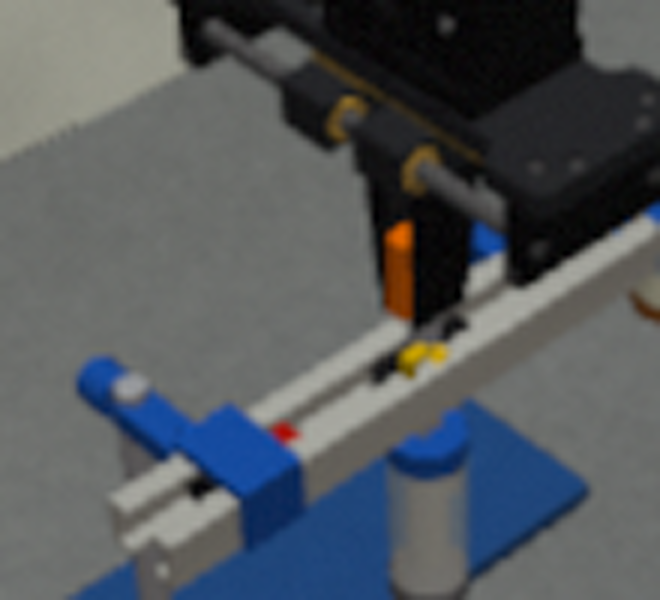

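Call:
play_rows --pt "-0.4 -2 0 0.3 -0.1 0" --pt "-0.3 -3 0 0 0 0" --pt "0 -3 0 0 0 0" --pt "0 -3 0 0 0 0" --pt "0 -3 0 0 0 0"

```text
clock: 13.9
ee_pos: [0.573, 0.1173, 0.2099]
tcp_rot: [-0.001, 1.0, 0.024, -0.001]
force: [1.2, -2.0, -1.9]
width: 0.0099
```

```bash
python3 - <<'E'
from st import *
st()
E
```

```text
depth mm 121.44 lat 0.64
t 13.9 p [0.573  0.1173 0.2099] xyaw 2.81 z [-0.002   0.0013 -1.    ] F [ 1.2  -2.   -1.91] w 0.0099
shift [ 0.64 -0.   -0.1 ]
turn [-0.08  0.11 -0.04]
shift after turn [ 0.64  0.   -0.1 ]
```

Call:
play_rows --pt "0.3 -2 0 0 0 0" --pt "0 -2 0 0 0 0" --pt "0 -2 0 0 0 0" --pt "0 -2 0 0 0 0" --pt "0 -2 0 0 0 0"

```text
clock: 14.4
ee_pos: [0.5727, 0.1283, 0.2099]
tcp_rot: [-0.001, 1.0, 0.025, -0.001]
force: [0.6, -2.6, -0.7]
width: 0.0097
```

```bash
python3 - <<'E'
from st import *
st()
E
```

```text
depth mm 132.51 lat 0.44
t 14.4 p [0.5727 0.1283 0.2099] xyaw 2.82 z [-0.0024  0.0011 -1.    ] F [ 0.63 -2.58 -0.66] w 0.0097
shift [ 0.44 -0.   -0.08]
turn [-0.07  0.13 -0.03]
shift after turn [ 0.44  0.   -0.08]
```

Approaching the buffer (contact expected near 143).

Call:
play_rows --pt "0.3 -2 0 0 0.1 0" --pt "0 -2 0 0 0 0" --pt "0 -1.5 0 0 0 0" --pt "0 -1 0 0 0 0"

```text
clock: 14.8
ee_pos: [0.5725, 0.1355, 0.2099]
tcp_rot: [-0.001, 1.0, 0.025, -0.0]
force: [0.6, -2.9, -2.1]
width: 0.01
```

```bash
python3 - <<'E'
from st import *
st()
snap("wrist","w9")
E
```

```text
depth mm 139.7 lat 0.26
t 14.8 p [0.5725 0.1355 0.2099] xyaw 2.83 z [-9.0e-04  1.3e-03 -1.0e+00] F [ 0.59 -2.86 -2.09] w 0.01
shift [ 0.26 -0.   -0.1 ]
turn [-0.08  0.05 -0.02]
shift after turn [ 0.26 -0.   -0.1 ]
```

Call:
play_rows --pt "0 -1 0 0 0 0" --pt "0 -1 0 0 0 0" --pt "0 -1 0 0 0 0"

```text
clock: 15.15
ee_pos: [0.5723, 0.1387, 0.2099]
tcp_rot: [-0.001, 1.0, 0.025, -0.0]
force: [0.6, -2.1, -1.3]
width: 0.0096
```

```bash
python3 - <<'E'
from st import *
st()
snap("side","s10");crop("s10",230,180,80,70,9,"cs10");st()
E
```

```text
depth mm 142.93 lat 0.26
t 15.15 p [0.5723 0.1387 0.2099] xyaw 2.82 z [-0.001   0.0014 -1.    ] F [ 0.63 -2.08 -1.3 ] w 0.0096
shift [ 0.26 -0.   -0.09]
turn [-0.08  0.05 -0.03]
shift after turn [ 0.26 -0.   -0.09]
depth mm 143.13 lat 0.28
t 15.2 p [0.5723 0.1389 0.2099] xyaw 2.83 z [-0.001   0.0017 -1.    ] F [ 0.84 -1.99 -1.54] w 0.0098
shift [ 0.28 -0.   -0.1 ]
turn [-0.1   0.05 -0.02]
shift after turn [ 0.28 -0.   -0.1 ]
```

View pics/cs10.png

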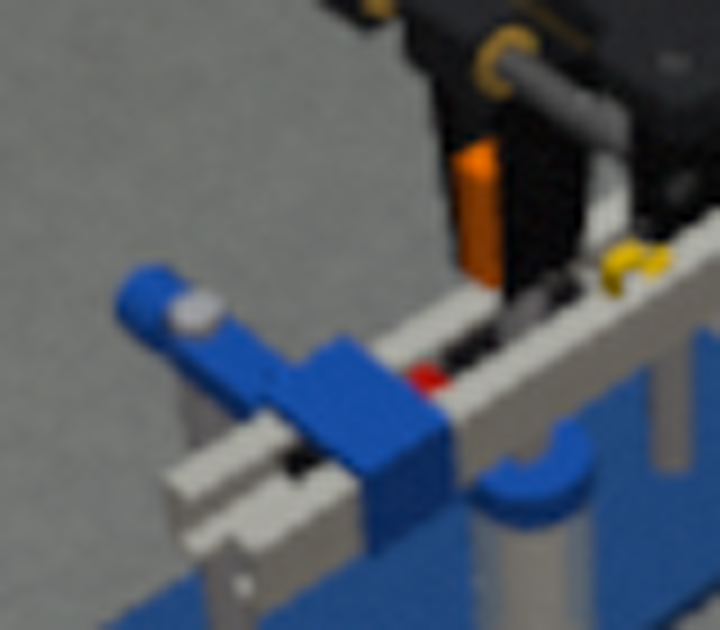

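The pawl is still up at crop (635,262), with the shoe nose almost at the red buffer at (428,380). I'll press in small steps.

Call:
play_rows --pt "0 -1 0 0 0 0" --pt "0 -1 0 0 0 0"

```text
clock: 15.4
ee_pos: [0.5723, 0.1405, 0.2099]
tcp_rot: [-0.0, 1.0, 0.025, -0.0]
force: [-0.3, -4.5, -1.0]
width: 0.0095
```

```bash
python3 - <<'E'
from st import *
st()
E
```

```text
depth mm 144.66 lat 0.25
t 15.4 p [0.5723 0.1405 0.2099] xyaw 2.82 z [-1.e-03  3.e-04 -1.e+00] F [-0.34 -4.53 -0.97] w 0.0095
shift [ 0.25 -0.   -0.09]
turn [-0.02  0.06 -0.03]
shift after turn [ 0.25 -0.   -0.09]
```

Call:
play_rows --pt "0 -1 0 0 0 0" --pt "0 -1 0 0 0 0"

```text
clock: 15.6
ee_pos: [0.5722, 0.1416, 0.2099]
tcp_rot: [0.001, 1.0, 0.025, -0.001]
force: [0.1, -6.5, -0.3]
width: 0.0098
```

```bash
python3 - <<'E'
from st import *
st()
E
```

```text
depth mm 145.76 lat 0.25
t 15.6 p [0.5722 0.1416 0.2099] xyaw 2.81 z [-0.001  -0.0021 -1.    ] F [ 0.12 -6.53 -0.34] w 0.0098
shift [ 0.25 -0.   -0.05]
turn [ 0.12  0.06 -0.04]
shift after turn [ 0.25 -0.   -0.05]
```

Call:
play_rows --pt "0 -1.2 0 0.1 0 0" --pt "0 -1.2 0 0 0 0"

```text
clock: 15.8
ee_pos: [0.5722, 0.1422, 0.21]
tcp_rot: [0.002, 1.0, 0.025, -0.001]
force: [-1.0, -6.3, -1.8]
width: 0.0098
```

```bash
python3 - <<'E'
from st import *
st()
snap("side","s11");crop("s11",230,180,80,70,9,"cs11")
E
```

```text
depth mm 146.37 lat 0.21
t 15.8 p [0.5722 0.1422 0.21  ] xyaw 2.81 z [-0.0012 -0.0049 -1.    ] F [-1.04 -6.35 -1.76] w 0.0098
shift [ 0.21 -0.    0.03]
turn [ 0.28  0.08 -0.04]
shift after turn [ 0.21 -0.    0.03]
```

View pics/cs11.png

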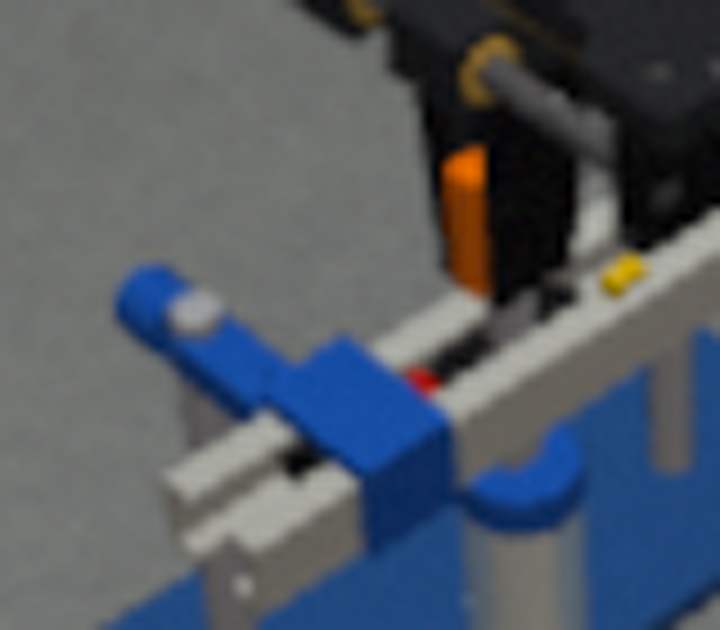

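The pawl has dropped: the yellow piece is back to its small flat look at crop (622,275). I'll ease back a little so the pawl takes the load, then check.

Call:
play_rows --pt "0 0.5 0 0.2 0 0" --pt "0 0.5 0 0 0 0" --pt "0 0 0 0 0 0"

```text
clock: 16.15
ee_pos: [0.5722, 0.1421, 0.21]
tcp_rot: [-0.0, 1.0, 0.024, -0.001]
force: [1.0, -2.8, -2.0]
width: 0.0099
```

```bash
python3 - <<'E'
from st import *
st()
snap("wrist","w12");crop("w12",240,0,160,240,3,"cw12");st()
E
```

```text
depth mm 146.26 lat 0.22
t 16.15 p [0.5722 0.1421 0.21  ] xyaw 2.8 z [-1.4e-03  9.0e-04 -1.0e+00] F [ 1.   -2.8  -1.96] w 0.0099
shift [ 0.22 -0.    0.02]
turn [-0.06  0.08 -0.05]
shift after turn [ 0.22 -0.    0.02]
depth mm 146.22 lat 0.25
t 16.2 p [0.5722 0.142  0.21  ] xyaw 2.8 z [-1.5e-03  8.0e-04 -1.0e+00] F [-0.08 -2.07 -1.41] w 0.0099
shift [ 0.25 -0.    0.01]
turn [-0.05  0.08 -0.05]
shift after turn [ 0.25 -0.    0.01]
```

View pics/cw12.png

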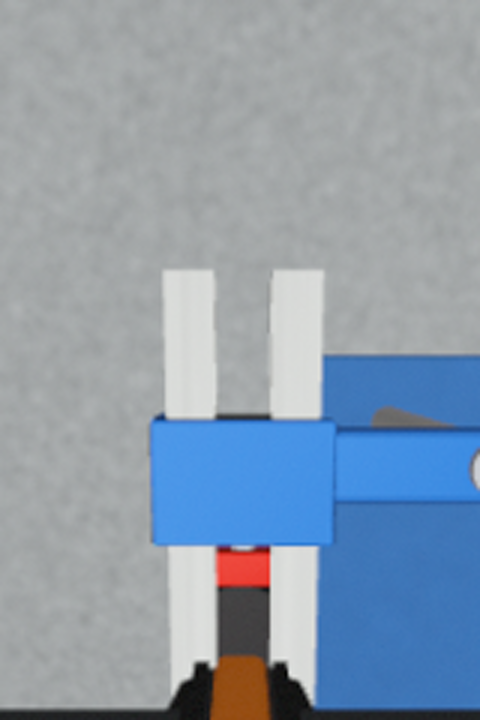

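Call:
play_rows --pt "0 1 0 0 0 0" --pt "0 1 0 0 0 0"

```text
clock: 16.4
ee_pos: [0.5722, 0.1416, 0.21]
tcp_rot: [-0.002, 1.0, 0.024, -0.001]
force: [0.7, 1.9, -1.9]
width: 0.0101
```

```bash
python3 - <<'E'
from st import *
st();snap("side","s13");crop("s13",230,180,80,70,9,"cs13");st()
E
```

```text
depth mm 145.83 lat 0.24
t 16.4 p [0.5722 0.1416 0.21  ] xyaw 2.8 z [-0.0014  0.0047 -1.    ] F [ 0.73  1.94 -1.95] w 0.0101
shift [ 0.24 -0.    0.02]
turn [-0.27  0.07 -0.05]
shift after turn [ 0.24 -0.    0.02]
depth mm 145.81 lat 0.27
t 16.45 p [0.5722 0.1416 0.21  ] xyaw 2.8 z [-0.0014  0.0047 -1.    ] F [ 0.24  2.62 -1.37] w 0.0098
shift [ 0.27 -0.    0.02]
turn [-0.27  0.07 -0.05]
shift after turn [0.27 0.   0.02]
```

View pics/cs13.png

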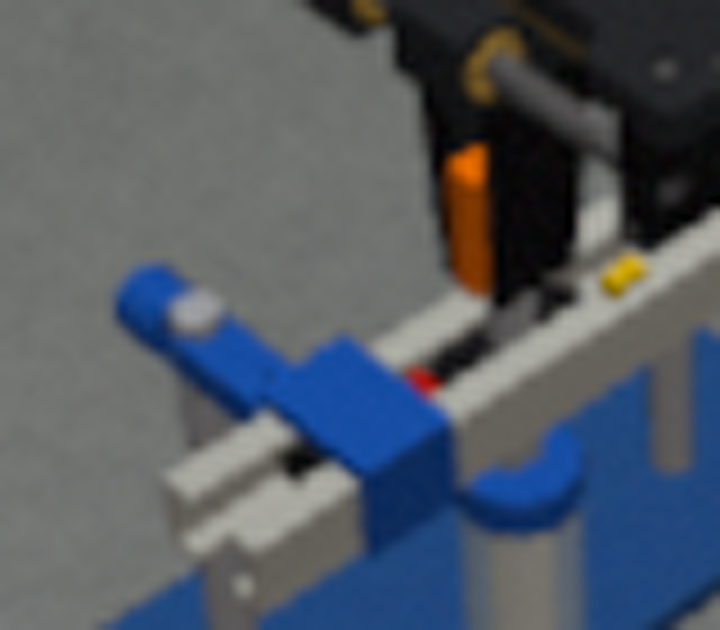

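The pull test holds: about 2.5 N backwards with no travel. I'll relax the pull, lower slightly and release.

Call:
play_rows --pt "0 -0.4 0 -0.2 0 0" --pt "0 0 0.3 0 0 0" --pt "0 0 0 0 0 0"

```text
clock: 16.75
ee_pos: [0.5722, 0.142, 0.2101]
tcp_rot: [-0.0, 1.0, 0.025, -0.001]
force: [-0.6, -1.0, -0.8]
width: 0.0097
```

```bash
python3 - <<'E'
from st import *
st()
E
```

```text
depth mm 146.16 lat 0.26
t 16.75 p [0.5722 0.142  0.2101] xyaw 2.82 z [-1.1e-03  3.0e-04 -1.0e+00] F [-0.56 -0.98 -0.79] w 0.0097
shift [ 0.26 -0.    0.07]
turn [-0.02  0.06 -0.03]
shift after turn [ 0.26 -0.    0.07]
```

Call:
play_rows --pt "0 0 0 0 0 0" --pt "0 0 0 0 0 0" --pt "0 0 0 0 0 0" --pt "0 0 0 0 0 0" --pt "0 0 0 0 0 0" --pt "0 0 0 0 0 0" --hand 0.5

```text
clock: 17.35
ee_pos: [0.573, 0.1428, 0.2117]
tcp_rot: [-0.001, 1.0, 0.025, 0.001]
force: [-0.3, 0.1, 0.0]
width: 0.0466
```

```bash
python3 - <<'E'
from st import *
st();snap("side","s14");crop("s14",230,180,80,70,9,"cs14");snap("wrist","w14")
E
```

```text
depth mm 146.95 lat -0.64
t 17.35 p [0.573  0.1428 0.2117] xyaw 2.82 z [ 0.0018  0.0027 -1.    ] F [-0.26  0.1   0.  ] w 0.0466
shift [-0.65  0.    1.71]
turn [-0.15 -0.11 -0.03]
shift after turn [-0.64 -0.    1.71]
```

View pics/cs14.png

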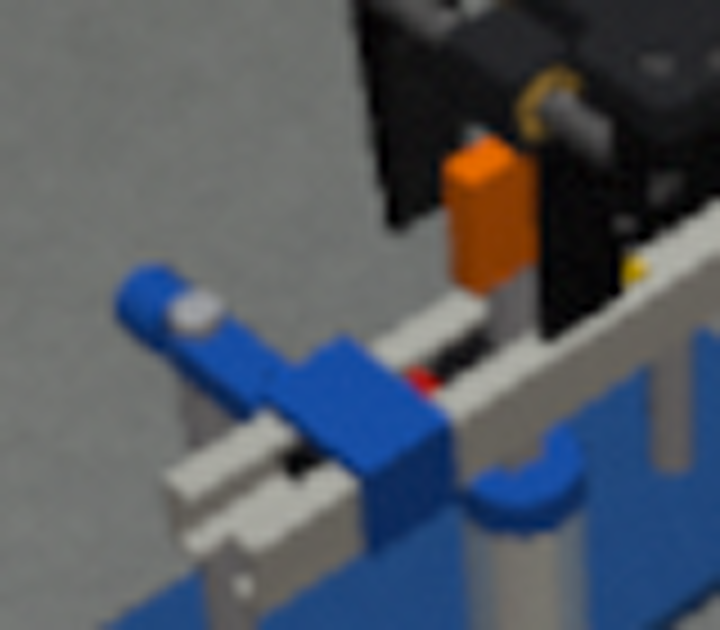

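View pics/w14.png

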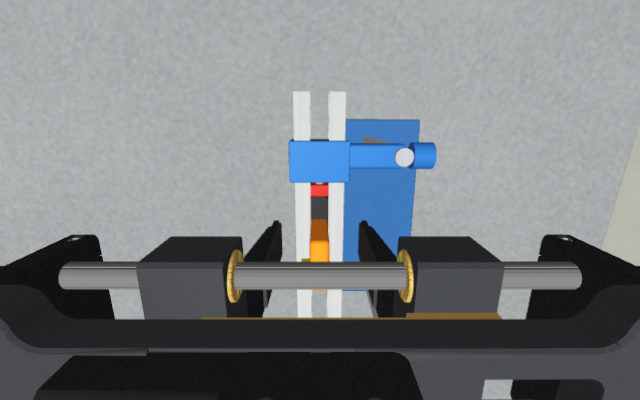

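Free of the fingers. Raising straight up.

Call:
play_rows --pt "0 0 -10 0 0 0" --pt "0 0 -15 0 0 0" --pt "0 0 -20 0 0 0" --pt "0 0 -25 0 0 0" --pt "0 0 -25 0 0 0" --pt "0 0 -20 0 0 0" --pt "0 0 0 0 0 0" --pt "0 0 0 0 0 0"

```text
clock: 18.25
ee_pos: [0.5732, 0.1425, 0.3392]
tcp_rot: [-0.002, 1.0, 0.025, 0.004]
force: [-0.8, 0.9, 0.4]
width: 0.048
```

Call:
play_rows --pt "0 40 0 0 0 0" --pt "0 40 0 0 0 0" --pt "0 0 0 0 0 0" --pt "0 0 0 0 0 0" --pt "0 0 0 0 0 0"

```text
clock: 18.75
ee_pos: [0.5757, 0.0616, 0.3344]
tcp_rot: [-0.002, 1.0, 0.026, 0.001]
force: [-0.5, 0.6, -0.5]
width: 0.0475
```

```bash
python3 - <<'E'
from st import *
st();snap("side","s15");crop("s15",230,170,120,90,6,"cs15");snap("wrist","w15");crop("w15",240,0,160,220,3,"cw15")
E
```

```text
depth mm 65.69 lat 0.74
t 18.75 p [0.5757 0.0616 0.3344] xyaw 2.96 z [ 0.0016  0.0044 -1.    ] F [-0.5   0.64 -0.51] w 0.0475
shift [  0.52   0.53 124.37]
turn [-0.24 -0.1   0.11]
shift after turn [  0.74  -0.   124.37]
```

View pics/cs15.png

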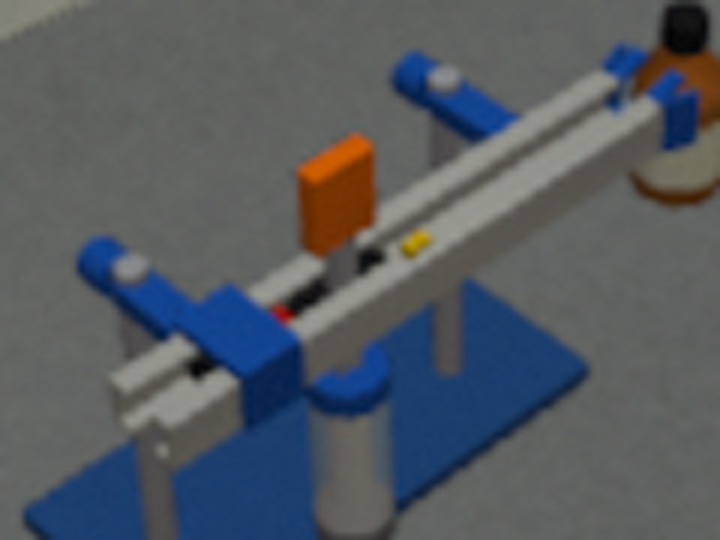

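View pics/cw15.png

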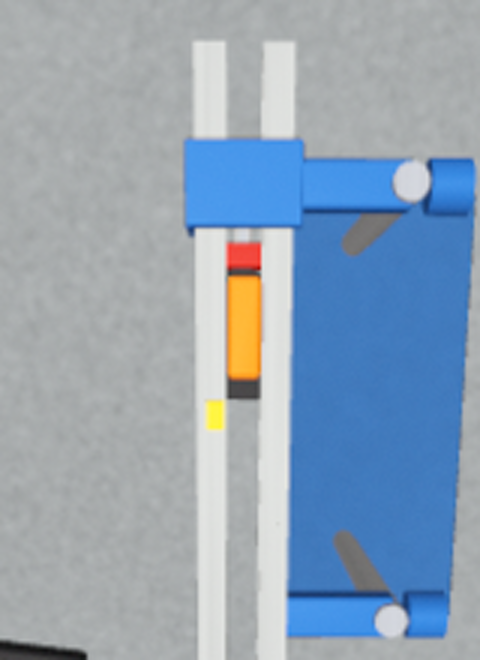

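The hanger stands upright in the rail. Its tail (crop row 398) sits just behind the yellow pawl (row 400), and its nose is against the red buffer (row 270). Checking the compression, then handing in.

```bash
python3 - <<'E'
from st import *
d=load("w15");W=cam(d,d["pose"])
f=lambda L:np.array(L,float)/3+[240-.33,-.33]
dd=np.array([np.cos(YAW),np.sin(YAW)])
for n,z,pt in(("yellow far/near",.168,[(215,401),(215,431)]),("red near/far",.164,[(244,269),(244,243)]),("tail",.162,[(244,398)])):
    P=onz(W,f(pt),z);print(n,((P[:,:2]-M)@dd*1000).round(1))
snap("top","t15")
from rig import ticket
print(env.state()["joint_velocities"].round(4));print(ticket.hand_in())
E
```

```text
yellow far/near [123.4 113.1]
red near/far [166.9 175.2]
tail [124.2]
[ 0.0012 -0.0024 -0.0076 -0.0002  0.0029 -0.0026]
the job is handed in; nothing more can be done
None
```

The larger hanger is hanging in the rail, latched behind the yellow pawl and against the buffer. I handed the job in at about 19 s; the hand-in gives no verdict.

**What I did:** I gripped it by the orange tab with 50 N, lifted it about 66 mm and entered the flared mouth with no noticeable contact. I slid it along, past the pawl ramp at about 5 N. Then I pressed it on the buffer in 1 mm steps until the pawl dropped. The highest force I read was about 6.5 N, though force was only read at the end of each move.

**Last checks:**
- **Latch:** a backward pull of about 2.5 N did not bring it out. After release, the pawl looked down in the picture and the shoe's tail measured 124 mm in, right at the pawl's upright face.
- **Buffer:** its face measured about 167 mm in, against about 165 mm when free, so it is pressed by roughly 2 mm. The measurement is only good to about 1 mm.
- **Hanger and arm:** the hanger looked upright in the pictures, and the gripper is well clear.
- **Bystanders:** the arm's path stayed clear of the bottle, beaker and scale. I did not measure them again at the end; only the bottle was in a final picture I looked at.

**What disagreed:**
- The pawl dropped while I read about 6 N, not the expected 9 to 10 N. Force readings scatter by about 1 N.
- The tool drifted up to 0.75 mm sideways and tilted about 0.35° while sliding past the pawl. I corrected this on the way.

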